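# Crank a camera into its desk clamp

## Task

The camera lies loose on its back in the desk clamp. Fit the crank fully home on the clamp's square shaft end, feeling for the fit with light pressure, and wind it clockwise until the camera is held against the fixed jaw with the sprung pad pushed in about half-way, never to its stop. Leave the crank on the shaft, let go, and keep your hand off the camera and the other desk things where they are.

Things in the scene. Friction and masses are not known exactly. Their poses are not given: they have to be found in the camera images.
- clamp: desk clamp, fixed, place and yaw vary; origin under the shaft axis at desk height, z up. Grey gearbox 70 (x) x 80 (y) x 55 high, then an aluminium bed 100 wide, 20 high to y = +260. Turning its upright shaft clockwise (from above) moves the jaw in +y, 20 mm per turn; 40 to 50 mm are needed, two to two and a half turns. The shaft has friction (about 0.25 N m) and stays where it is left
- shaft_foot (a point): on the shaft axis, top of the round shoulder (32 diameter, 8 high, top 63 above the desk) on which a fully fitted crank rests. Axes are the clamp's, NOT the shaft's: the turn angle of the square differs each time and is not measured. Above this point the steel shaft end is 14 mm square and 20 high, then tapers to 8 mm square at 26
- crank_foot (a point): crank (loose, 250 g, dark steel), on the socket's axis at its underside; x points along the arm to the knob, z up. Lying on the desk it is upright, ready to be fitted. The socket is a square through hole 16 mm wide, sides along x and y, chamfered
- crank_boss (a point): centre of the crank's square boss, 32 x 32 and 36 high, around the socket, 18 above the underside. The arm, 16 wide and 10 thick, leaves it at the bottom towards x
- crank_knob (a point): on the crank, on the axis of its upright round black grip, 22 diameter, from 12 to 58 above the crank's underside, 65 mm from the socket's axis; this point is 35 above the underside. The grip swivels freely on the crank, so it can be held firmly while the crank goes round
- fixed_jaw: fixed jaw of the clamp, 90 wide, 40 high; origin at the bottom middle of its face, on the bed at y = 215 of the clamp, face looking to -y of the clamp
- jaw_face (a point): middle of the front face of the moving jaw (90 wide, 40 high), which slides along the clamp's y; axes as the clamp
- pad_face (a point): middle of the front face of the sprung rubber pad carried by the jaw. Free: 22 mm ahead (+y of the clamp) of jaw_face; the spring (4 N per mm) lets it be pushed back up to 12 mm, to 10 mm ahead, where it is at its stop; half-way is 16 mm ahead. This depth sets the clamping force
- pad: the sprung pad itself, 80 wide, 8 thick, 34 high; origin at the bottom of its back
- camera: camera, loose, 450 g, brown and silver, lying on its back in the clamp, lens up; body 115 (x) x 65 (y) x 38 high, lens 61 diameter to 76 high; origin at the middle of its underside. The wind pushes it 3 to 15 mm along the bed against the fixed jaw
- mug: bystander: white mug, 80 diameter, 90 high; origin under its centre
- lens_cap: bystander: black lens cap, 62 diameter, 10 high; origin under its centre
- note_block: bystander: block of note paper 76 x 76 x 30; origin under its centre
- stapler: bystander: black stapler 38 x 130 (along y) x 46 high; origin under its centre
- driver: bystander: screwdriver 160 long, lying along its x
- pen_cup: bystander: grey cup, 76 diameter, 100 high; origin under its centre
- crank: the crank as a whole, with its swivelling grip; same origin and axes as point crank_foot
Mind the look-alikes: they are no part of the job. What is shaped like the camera but green or purple is not meant.

How it is judged (in metres and radians):
On the way, in this order (a step that is already met when the one before it is completed fails the run):
1. the crank is fully home on the square shaft end (z of crank_foot in the frame of shaft_foot below 0.004 m and horizontal distance between crank_foot and shaft_foot below 0.004 m and angle between crank_foot's own z axis and vertical below 0.12 rad), for 0.2 s.
2. with the crank still on, the camera is held between pad and fixed jaw (all of step 1 and contact force between pad and camera between 12 and 40 N and contact force between fixed_jaw and camera above 6 N), for 0.2 s.
At the end, for the whole second after the job is handed in: Crank on the shaft with its underside within 4 mm of the shoulder, within 4 mm of the axis and upright within 0.12 rad; the pad presses the camera with 12 to 40 N (3 to 10 mm of its 12 mm travel), the fixed jaw is pressed with over 6 N, the camera lies flat (0.1 rad) and all is at rest (all of step 2 and angle between camera's own z axis and vertical below 0.1 rad and linear speed of camera below 0.02 m/s and linear speed of crank below 0.03 m/s); the robot touches nothing.
It fails at once if the pad is driven to its stop (over 46 N on the camera) (contact force between pad and camera above 46 N).
It fails at once if the crank is forced on the end of the shaft, over 30 N while it has not yet dropped over the square (contact force between crank and clamp above 30 N and z of crank_foot in the frame of shaft_foot above 0.0205 m).
It fails at once if the robot pushes the camera (over 2 N) (contact force between any of the arm, the fingers and camera above 2 N).
It fails at once if another desk thing is moved more than 30 mm (distance of any of mug, lens_cap, note_block, stapler, driver, pen_cup from where it was at the start of the episode above 0.03 m).
It also fails if it takes over 72 s, if anything falls off the work surface, if the arm or the gripper's body presses on something with over 40 N, if the wrist force passes 120 N, or if a joint passes its speed limit or range.

## Robot

A 7-joint arm with a two-finger parallel gripper is mounted at the origin on the work surface. World frame = base frame: x ahead of the robot, y to its left, z up, the work surface at z = 0. Lengths are in mm, angles in rad, forces in N, time in s.
With the tool pointing down it reaches from about 425 to 950 mm from the base axis. Payload 16.7 kg.
Tool frame: the origin (TCP) lies midway between the tips of the shut fingers; the grasp point (between the pads) lies 19 mm behind it (robot.hold_point_z is the distance from the TCP to the grasp point, in mm); y points along the fingers, z is the direction in which the jaws open and shut, and the axes are right-handed (so a half turn about y gives the same grasp; the last joint's range is limited). The gripper opens to 94 mm and grips with 3 to 60 N. Pads are 16 mm wide; open, the fingers measure 119 mm over their backs; the gripper's body (75 mm by 177 mm) begins 78 mm behind the grasp point.
Start: joints at [0.972, 0.426, 0.074, 1.606, -0.034, 1.111, -0.067], TCP at [293.445, -607.836, 205.467] pointing down, gripper open.
Joint ranges: [-2.85, 2.85], [-0.5, 2.14], [-1.23, 1.37], [0.21, 2.46], [-1.02, 4.16], [0.16, 2.05], [-2.73, 2.73]. Speed limits (rad/s): [1.89, 1.89, 2.39, 2.39, 3.01, 3.01, 3.01].

## Interface

Orientations are given as a rotation vector (axis times angle).
In Python, from cell import get_obs, optics, ticket, robot gives the robot as it stands.
- The arm moves only by the tool drive_tool, never from a script. Its argument "increments" is a list of rows, each an object with "translation": the shift along the tool's x, y, z in mm, a list of three; "angular": the turn, a rotation vector about the tool's x, y, z in rad, a list of three. In form: [{"translation": [tx, ty, tz], "angular": [rx, ry, rz]}, ...]. A call has 1 to 20 rows; each row is the pose to reach, as a shift and turn from the pose measured when the call began, along the tool's axes at that moment; what a row does not reach only later rows make up. A row lasts 1/12 s, in which the tool goes at most 41.7 mm and 7.16 degrees, less where a joint would pass 70% of its speed; a pose out of reach is approached as far as the arm can. A call with a gripper value outside its range is refused whole. "jaw" is the closure in counts, from 0 (fully open) to 255 (shut), set as the call begins (left out, the last holds). The fingers move at their own pace and stop on an object; "force" is the grip in N (left out, the last holds). Time passes only in rows, so rows that repeat a pose let the fingers close. It gives the time, the measured TCP pose, the force and the opening at its end, in the units of the state.
- get_obs(): the state, without advancing time (a new reading comes with each control period).
- optics.snapshot(name): name is "scene" or "top"; returns a dict with "color" (384x512x3 uint8, blue, green, red), "mtx" (3x3 intrinsics, pixels), "dist_coeffs" ([k1, k2, p1, p2, k3] as OpenCV has them; the pictures are not rectified), "R" (3x3) and "t" (3): a world point X has camera coordinates R X + t. Camera axes: x right, y down, z forward; pixel columns grow to the right and rows downward; lengths in mm; the calibration is good to about 2 mm. A picture is of the moment at which its call begins. There is no depth.
- ticket.finish_job(): hands the job in, once; it reports no verdict.
The state is a dict: "t": time; "joint_pos": joint angles; "joint_velocities": joint speeds; "joint_efforts": joint torques, N m; "ee_pos": TCP position; "eef_rot": TCP orientation; "wrist_force": force on the tool from outside, world axes, zero at the start; "torque": the same for the moment, N m; "finger_gap": opening from 0.0 (shut) to 1.0 (fully open).
Only numpy, scipy, OpenCV 4.12 (cv2) and the standard library are available. Lean on these libraries where they do the work, as an engineer would, in place of code of your own. Each camera call takes 0.05 s, during which the arm holds its last target.

## Working session

There is one attempt and no reset: what is moved stays moved. The work goes in short steps, Python scripts to look and compute and a tool call to move; the robot and the scene stay as the last step left them, time stands still between calls to the robot, and variables do not carry over. Pictures are saved under pics/ and viewed, and the job is handed in when it is done.

Besides the shell and the picture viewer there is one more tool, called after "Request:" by a JSON object that holds its "fn" and its "kwargs". drive_tool: Moves the arm, as the interface text tells. Its arguments: {"type":"object","properties":{"increments":{"type":"array"},"jaw":{"type":"number"},"force":{"type":"number"}},"required":["increments"]}

```bash
ls; mkdir -p pics
python3 - <<'E'
from cell import get_obs, optics, ticket, robot
import cv2, numpy as np
print(get_obs())
print([a for a in dir(robot) if a[0]!='_'], robot.hold_point_z)
for n in ("scene","top"):
    s=optics.snapshot(n); cv2.imwrite(f"pics/{n}0.png",s["color"])
    print(n,s["mtx"],s["dist_coeffs"],s["R"],s["t"])
E
```

```text
pics
{'t': 0.0, 'joint_pos': array([ 0.97146544,  0.42675124,  0.07386329,  1.60661663, -0.03410683,
        1.11077253, -0.06710238]), 'joint_velocities': array([ 7.73533766e-04, -6.34649590e-04,  8.81915437e-04,  1.54383436e-03,
       -5.39015372e-05,  1.56530227e-03, -2.24613847e-04]), 'joint_efforts': array([-1.27214600e-03, -9.35825157e+01,  3.66485730e+00, -4.54196763e+01,
       -4.92948317e-02,  2.02248443e-02,  9.84644839e-05]), 'ee_pos': array([ 293.27482682, -607.47335195,  204.75889332]), 'eef_rot': array([-0.45150568,  1.97326679, -1.97077749]), 'wrist_force': array([-0.31862502, -0.37403828, -0.00961485]), 'torque': array([ 0.0467685 ,  0.01152043, -0.00388821]), 'finger_gap': 1.0023756108635704}
['MotionError', 'hold_point_z'] 18.8
scene [[348.93392063   0.         258.51430022]
 [  0.         348.93392063 190.6392085 ]
 [  0.           0.           1.        ]] [-0.05002188  0.          0.          0.          0.        ] [[ 0.11812418  0.99299353 -0.00324526]
 [ 0.86156277 -0.1041133  -0.49686016]
 [-0.4937168   0.05589521 -0.86782455]] [ -95.68128795 -472.32562839 1302.01106108]
top [[439.20872574   0.         254.88409018]
 [  0.         439.20872574 195.67461228]
 [  0.           0.           1.        ]] [0.03150178 0.         0.         0.         0.        ] [[-0.02773373 -0.99959174 -0.00686935]
 [-0.98685551  0.02847357 -0.15907692]
 [ 0.15920757  0.00236726 -0.98724229]] [  38.76586334  580.7901314  1157.0772568 ]
```

View pics/scene0.png

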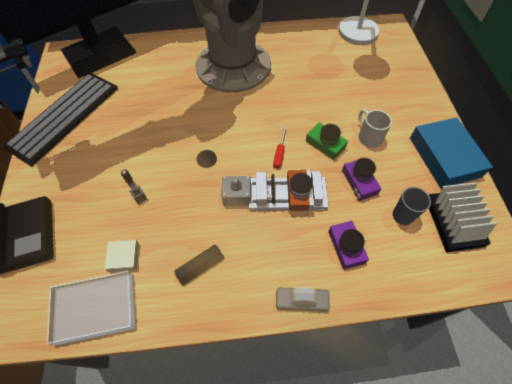

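View pics/top0.png

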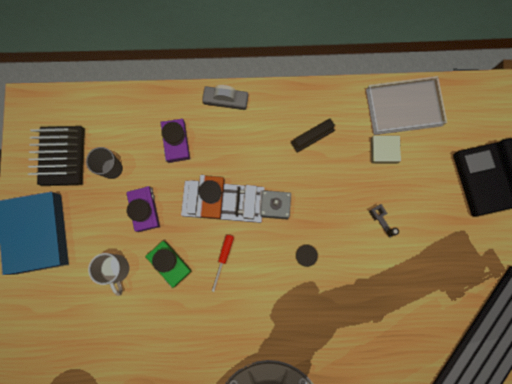

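```bash
cat > h.py <<'E'
from cell import get_obs, optics, ticket, robot
import cv2, numpy as np
from scipy.spatial.transform import Rotation as Rn
def snap(n,f=None):
    s=optics.snapshot(n)
    if f: cv2.imwrite(f"pics/{f}.png",s["color"])
    return s
def ray(s,uv):
    p=cv2.undistortPoints(np.array([[uv]],float),s["mtx"],s["dist_coeffs"])[0,0]
    R=np.array(s["R"]);t=np.array(s["t"])
    return -R.T@t, R.T@np.array([p[0],p[1],1.])
def onz(s,uv,z):
    c,d=ray(s,uv); return c+d*(z-c[2])/d[2]
def proj(s,X):
    R=np.array(s["R"]);t=np.array(s["t"])
    return cv2.projectPoints(np.array(X,float).reshape(-1,1,3),cv2.Rodrigues(R)[0],t,s["mtx"],s["dist_coeffs"])[0][:,0]
def tri(s1,u1,s2,u2):
    c1,d1=ray(s1,u1);c2,d2=ray(s2,u2)
    d1/=np.linalg.norm(d1);d2/=np.linalg.norm(d2)
    k=np.linalg.lstsq(np.c_[d1,-d2],c2-c1,rcond=None)[0]
    a=c1+k[0]*d1;b=c2+k[1]*d2
    return (a+b)/2,np.linalg.norm(a-b)
def crop(s,x0,y0,w,h,f,k=8):
    im=cv2.resize(s["color"][y0:y0+h,x0:x0+w],None,fx=k,fy=k,interpolation=cv2.INTER_CUBIC)
    for i in range(0,w,10): cv2.putText(im,str(x0+i),(i*k,10),0,.35,(255,255,0),1); cv2.line(im,(i*k,12),(i*k,18),(255,255,0),1)
    for i in range(0,h,10): cv2.putText(im,str(y0+i),(0,i*k+4),0,.35,(255,255,0),1)
    cv2.imwrite(f"pics/{f}.png",im)
E
python3 - <<'E'
from h import *
a=snap("scene");b=snap("top")
crop(a,110,160,45,50,"c1",12);crop(b,360,195,50,50,"c2",12)
crop(a,215,160,120,60,"c3",6);crop(b,175,165,125,65,"c4",6)
E
```

```text
(no output)
```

View pics/c1.png

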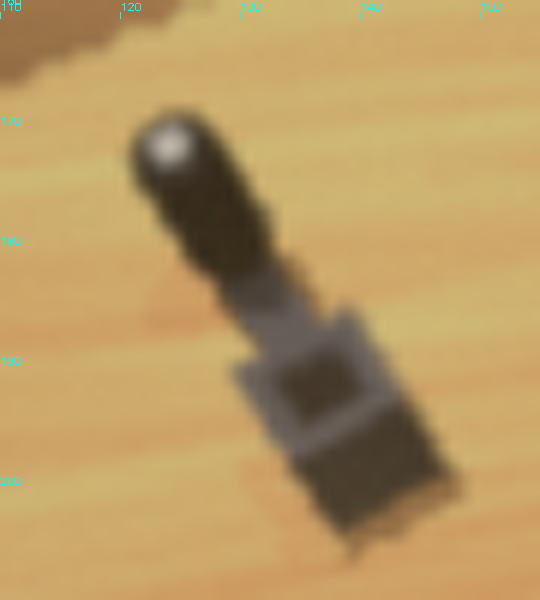

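View pics/c2.png

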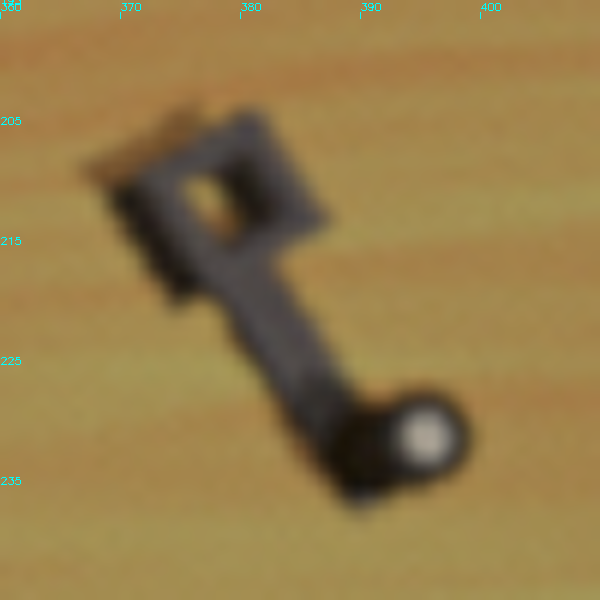

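View pics/c3.png

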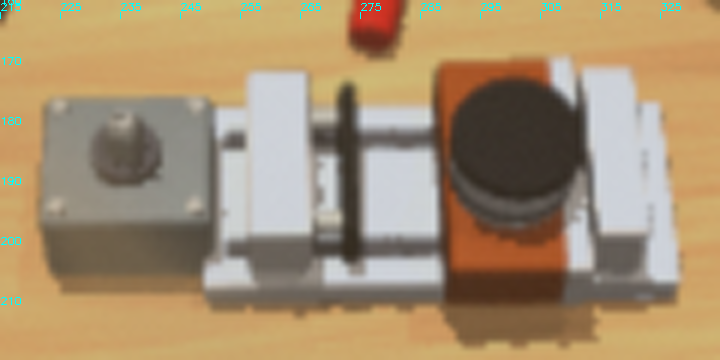

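View pics/c4.png

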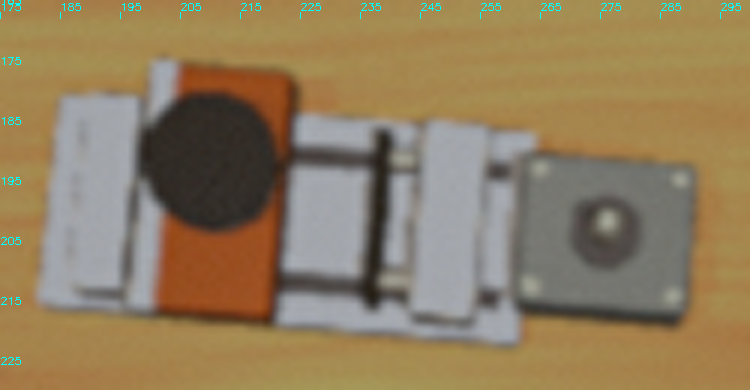

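Run:
```python
from h import *
a=snap("scene");b=snap("top")
def o(p,x0,y0,k): return [(p[0]+.5)/k-.5+x0,(p[1]+.5)/k-.5+y0]
c1=lambda p:o(p,110,160,12); c2=lambda p:o(p,360,195,12); c3=lambda p:o(p,215,160,6); c4=lambda p:o(p,175,165,6)
print("bosstop",tri(a,c1((320,381)),b,c2((230,190))))
for p in [(237,370),(348,305),(400,395),(297,452)]: print(' scene',onz(a,c1(p),36))
for p in [(132,180),(250,110),(328,215),(220,270)]: print(' top',onz(b,c2(p),36))
print("knobtop",tri(a,c1((168,146)),b,c2((427,437))))
print(" knob@58",onz(a,c1((168,146)),58),onz(b,c2((427,437)),58))
print("shafttip",tri(a,c3((122,116)),b,c4((607,219))))
print(" @89",onz(a,c3((122,116)),89),onz(b,c4((607,219)),89))
S=[(57,107),(197,105),(197,206),(56,206)]; T=[(681,296-0),(540,287),(540,168),(681,180)]
T=[(674,296),(530,287),(540,168),(681,180)]
for p,q in zip(S,T): print("screw",tri(a,c3(p),b,c4(q)),onz(a,c3(p),55),onz(b,c4(q),55))
import numpy as np
P=np.array([onz(a,c3(p),55) for p in S]);Q=np.array([onz(b,c4(p),55) for p in T])
print(P.mean(0),Q.mean(0))
for M in (P,Q):
  v=(M[1]+M[2]-M[0]-M[3]); print("yaw of +y dir",np.degrees(np.arctan2(v[1],v[0])))
# far end of fixed jaw etc
```

```text
bosstop (array([ 532.9653694 , -316.87573595,   36.29034601]), np.float64(2.9564032084617193))
 scene [ 527.18219318 -338.6309636    36.        ]
 scene [ 512.14573605 -312.93855551   36.        ]
 scene [ 538.83513053 -299.21228004   36.        ]
 scene [ 551.52167038 -322.91207357   36.        ]
 top [ 535.75480653 -293.37496512   36.        ]
 top [ 551.10981685 -321.31008194   36.        ]
 top [ 526.48459379 -337.17663187   36.        ]
 top [ 514.58498667 -311.82640845   36.        ]
knobtop (array([ 474.19425087, -351.00737968,   55.29055592]), np.float64(2.8981420455266065))
 knob@58 [ 475.91524758 -351.50139709   58.        ] [ 473.8361476  -348.64817199   58.        ]
shafttip (array([558.71121841, -33.33241753,  89.29727985]), np.float64(1.9498932218677032))
 @89 [558.45698257 -34.30864242  89.        ] [558.79507494 -32.37101262  89.        ]
screw (array([528.00638439, -63.83216007,  54.01493055]), np.float64(1.9096641833752481)) [528.55977814 -64.74290172  55.        ] [527.91528648 -62.80684281  55.        ]
screw (array([534.08330946,   1.51632635,  52.81622801]), np.float64(0.6270878537708622)) [535.428331     1.13053341  55.        ] [533.83710191   1.86183638  55.        ]
screw (array([588.48794518,  -4.40079791,  52.49243675]), np.float64(0.014243599058494772)) [589.89410987  -4.47497316  55.        ] [588.06751081  -4.34307655  55.        ]
screw (array([581.01546905, -68.61377122,  53.02281943]), np.float64(0.8074782829155533)) [582.11379843 -68.91890658  55.        ] [580.70478419 -68.06247146  55.        ]
[558.99900436 -34.25156201  55.        ] [557.63117084 -33.33763861  55.        ]
yaw of +y dir 83.58635373084492
yaw of +y dir 84.09252668400048
```

```bash
cat >> h.py <<'E'
def plan(target=None, axis_deg=None):
    """increment in tool axes to go to TCP target (mm), jaw axis (tool z) at world angle axis_deg, y down"""
    o=get_obs(); R=Rn.from_rotvec(o["eef_rot"]); p=o["ee_pos"]
    M=R.as_matrix()
    zd=np.degrees(np.arctan2(M[1,2],M[0,2]))
    print("t %.2f p %s toolz %.2f ydir %s F %s T %s gap %.3f j7 %.2f"%(o["t"],p.round(1),zd,M[:,1].round(3),o["wrist_force"].round(1),o["torque"].round(2),o["finger_gap"],o["joint_pos"][6]))
    if target is not None: print(" trans",(M.T@(np.array(target)-p)).round(1))
    if axis_deg is not None:
        a=(axis_deg-zd+90)%180-90; a=np.radians(zd+a)
        z=np.array([np.cos(a),np.sin(a),0]);y=np.array([0,0,-1.]);x=np.cross(y,z)
        G=np.c_[x,y,z]; print(" ang",Rn.from_matrix(M.T@G).as_rotvec().round(3), "world deg",np.degrees(a))
    return M,p
E
python3 - <<'E'
from h import *
M,p=plan((532.5,-316.8,90),-150.2+90);print(M.round(3))
E
```

```text
t 0.30 p [ 293.4 -607.7  205.2] toolz -64.23 ydir [-0.  0. -1.] F [-0.2  0.5 -0.5] T [-0.07  0.03  0.  ] gap 1.001 j7 -0.07
 trans [-341.8  115.3 -158. ]
 ang [ 0.   -0.07 -0.  ] world deg -60.199999999999996
[[-0.901 -0.     0.435]
 [-0.435  0.    -0.901]
 [-0.    -1.    -0.   ]]
```

Request:
{"fn": "drive_tool", "kwargs": {"increments": [{"translation": [-342, 100, -158], "angular": [0, -0.07, 0]}, {"translation": [-342, 100, -158], "angular": [0, -0.07, 0]}, {"translation": [-342, 100, -158], "angular": [0, -0.07, 0]}, {"translation": [-342, 100, -158], "angular": [0, -0.07, 0]}, {"translation": [-342, 100, -158], "angular": [0, -0.07, 0]}, {"translation": [-342, 100, -158], "angular": [0, -0.07, 0]}, {"translation": [-342, 100, -158], "angular": [0, -0.07, 0]}, {"translation": [-342, 100, -158], "angular": [0, -0.07, 0]}, {"translation": [-342, 100, -158], "angular": [0, -0.07, 0]}, {"translation": [-342, 100, -158], "angular": [0, -0.07, 0]}, {"translation": [-342, 100, -158], "angular": [0, -0.07, 0]}, {"translation": [-342, 100, -158], "angular": [0, -0.07, 0]}, {"translation": [-342, 100, -158], "angular": [0, -0.07, 0]}, {"translation": [-342, 100, -158], "angular": [0, -0.07, 0]}], "jaw": 0}}

```text
t: 1.47
ee_pos: [531.8, -318.3, 105.7]
eef_rot: [-0.511, 1.93, -1.931]
wrist_force: [-0.5, -0.4, 0.4]
finger_gap: 0.996
```

Run:
```python
from h import *
plan((532.5,-316.8,10),-60.2)
a=snap("scene","s2");b=snap("top","t2")
```

```text
t 1.47 p [ 531.8 -318.3  105.7] toolz -60.34 ydir [-0. -0. -1.] F [-0.5 -0.4  0.4] T [-0.02 -0.05 -0.01] gap 0.996 j7 -0.65
 trans [-1.3 95.7 -1. ]
 ang [-0.    -0.002  0.   ] world deg -60.199999999999996
```

View pics/s2.png

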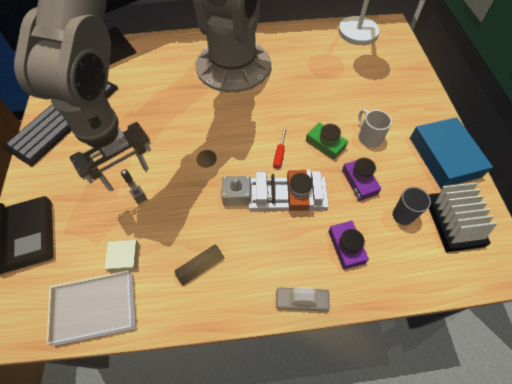

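Request:
{"fn": "drive_tool", "kwargs": {"increments": [{"translation": [-1.3, 40, -1], "angular": [0, 0, 0]}, {"translation": [-1.3, 75, -1], "angular": [0, 0, 0]}, {"translation": [-1.3, 98, -1], "angular": [0, 0, 0]}, {"translation": [-1.3, 98, -1], "angular": [0, 0, 0]}, {"translation": [-1.3, 98, -1], "angular": [0, 0, 0]}, {"translation": [-1.3, 98, -1], "angular": [0, 0, 0]}], "jaw": 0}}

```text
t: 2.07
ee_pos: [533.2, -317.4, 9.2]
eef_rot: [-0.509, 1.929, -1.932]
wrist_force: [0.1, 0.5, 0.2]
finger_gap: 1.0
```

Request:
{"fn": "drive_tool", "kwargs": {"increments": [{"translation": [0, 0, 0], "angular": [0, 0, 0]}, {"translation": [0, 0, 0], "angular": [0, 0, 0]}, {"translation": [0, 0, 0], "angular": [0, 0, 0]}, {"translation": [0, 0, 0], "angular": [0, 0, 0]}, {"translation": [0, 0, 0], "angular": [0, 0, 0]}, {"translation": [0, 0, 0], "angular": [0, 0, 0]}, {"translation": [0, 0, 0], "angular": [0, 0, 0]}, {"translation": [0, 0, 0], "angular": [0, 0, 0]}, {"translation": [0, 0, 0], "angular": [0, 0, 0]}, {"translation": [0, 0, 0], "angular": [0, 0, 0]}], "jaw": 255, "force": 30}}

```text
t: 2.9
ee_pos: [533.3, -317.5, 9.2]
eef_rot: [-0.509, 1.929, -1.932]
wrist_force: [0.3, 0.4, -1.4]
finger_gap: 0.339
```

Run:
```python
from h import *
plan((532.5,-316.8,160),-60.2)
```

```text
t 2.90 p [ 533.3 -317.5    9.2] toolz -60.37 ydir [ 0.002 -0.001 -1.   ] F [ 0.3  0.4 -1.4] T [ 0.04  0.1  -0.05] gap 0.339 j7 -0.66
 trans [   0.3 -150.8   -0.7]
 ang [-0.002 -0.003 -0.001] world deg -60.20000000000001
```

Request:
{"fn": "drive_tool", "kwargs": {"increments": [{"translation": [0, -30, 0], "angular": [0, 0, 0]}, {"translation": [0, -65, 0], "angular": [0, 0, 0]}, {"translation": [0, -100, 0], "angular": [0, 0, 0]}, {"translation": [0, -130, 0], "angular": [0, 0, 0]}, {"translation": [0, -130, 0], "angular": [0, 0, 0]}, {"translation": [0, -130, 0], "angular": [0, 0, 0]}]}}

```text
t: 3.4
ee_pos: [533.8, -317.7, 140.7]
eef_rot: [-0.507, 1.926, -1.933]
wrist_force: [-1.2, -0.3, -3.0]
finger_gap: 0.337
```

Run:
```python
from h import *
plan((558.4,-33.3,139),-60.2)
a=snap("scene");b=snap("top")
print(proj(a,[532.7,-317,175]),proj(b,[532.7,-317,175]))
crop(a,95,130,70,60,"d1",10);crop(b,350,170,70,60,"d2",10)
```

```text
t 3.40 p [ 533.8 -317.7  140.7] toolz -60.38 ydir [ 0.004 -0.002 -1.   ] F [-1.2 -0.3 -3. ] T [ 0.04 -0.1  -0.01] gap 0.337 j7 -0.65
 trans [-161.9    1.2 -235.1]
 ang [-0.004 -0.003 -0.002] world deg -60.20000000000001
[[119.96833581 163.8465854 ]] [[394.96509964 203.19195191]]
```

View pics/d1.png

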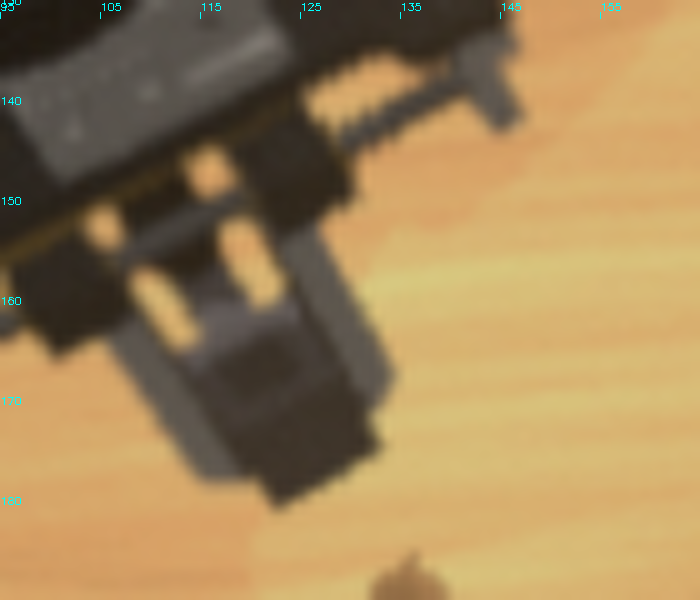

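View pics/d2.png

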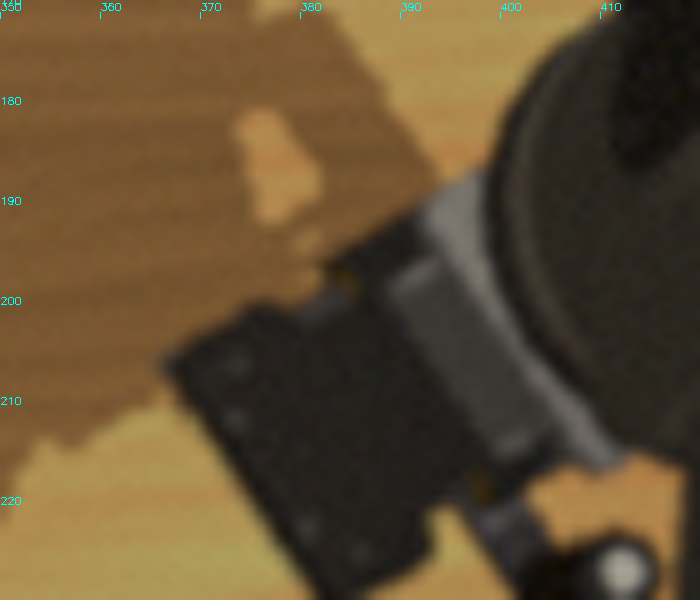

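Run:
```python
from h import *
a=snap("scene");b=snap("top")
q=onz(a,[120.1,166.2],167.5);print(q)
k=onz(b,[411.9,226.8],189.5);print(k)
d=np.radians(-150.3);print(k[:2]-65*np.array([np.cos(d),np.sin(d)]))
```

```text
[ 534.54011185 -319.09528549  167.5       ]
[ 473.25041059 -347.67155465  189.5       ]
[ 529.71145903 -315.46674121]
```

Request:
{"fn": "drive_tool", "kwargs": {"increments": [{"translation": [-30, 0, -40], "angular": [0, 0, 0]}, {"translation": [-54, 0, -78], "angular": [0, 0, 0]}, {"translation": [-80, 0, -116], "angular": [0, 0, 0]}, {"translation": [-106, 0, -154], "angular": [0, 0, 0]}, {"translation": [-135, 0, -192], "angular": [0, 0, 0]}, {"translation": [-155, 0, -225], "angular": [0, 0, 0]}, {"translation": [-162.8, 0, -235], "angular": [0, 0, 0]}, {"translation": [-162.8, 0, -235], "angular": [0, 0, 0]}, {"translation": [-162.8, 0, -235], "angular": [0, 0, 0]}, {"translation": [-162.8, 0, -235], "angular": [-0.004, 0, -0.002]}, {"translation": [-162.8, 0, -235], "angular": [-0.004, 0, -0.002]}]}}

```text
t: 4.52
ee_pos: [557.2, -33.5, 136.9]
eef_rot: [-0.515, 1.938, -1.93]
wrist_force: [0.6, -0.3, -2.1]
finger_gap: 0.342
```

Run:
```python
from h import *
plan((559.3,-32.8,101),-60.2)
a=snap("scene");b=snap("top")
crop(a,200,110,90,90,"e1",8);crop(b,245,160,90,70,"e2",8)
```

```text
t 4.52 p [557.2 -33.5 136.9] toolz -60.46 ydir [-0.006  0.002 -1.   ] F [ 0.6 -0.3 -2.1] T [ 0.03 -0.08 -0.01] gap 0.342 j7 -1.17
 trans [-2.3 35.9  0.6]
 ang [ 0.005 -0.005  0.004] world deg -60.20000000000001
```

View pics/e1.png

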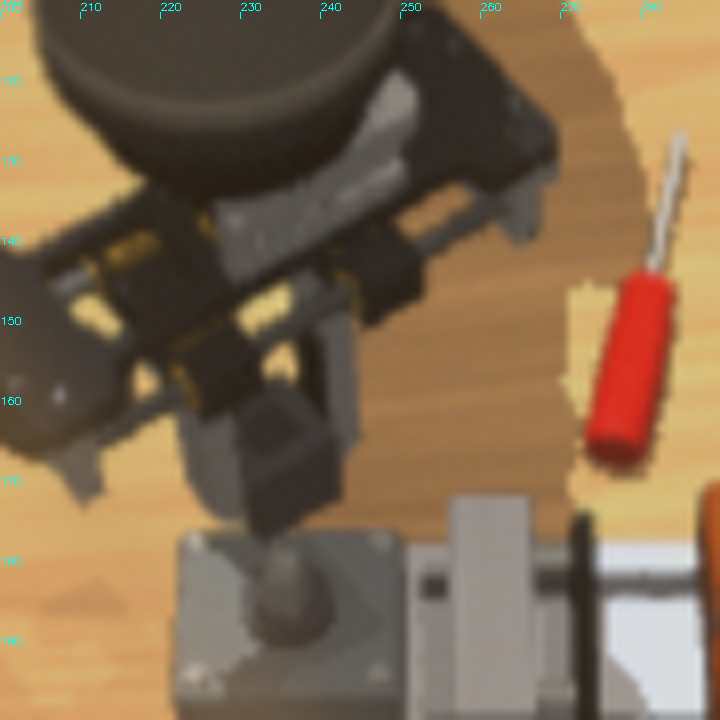

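View pics/e2.png

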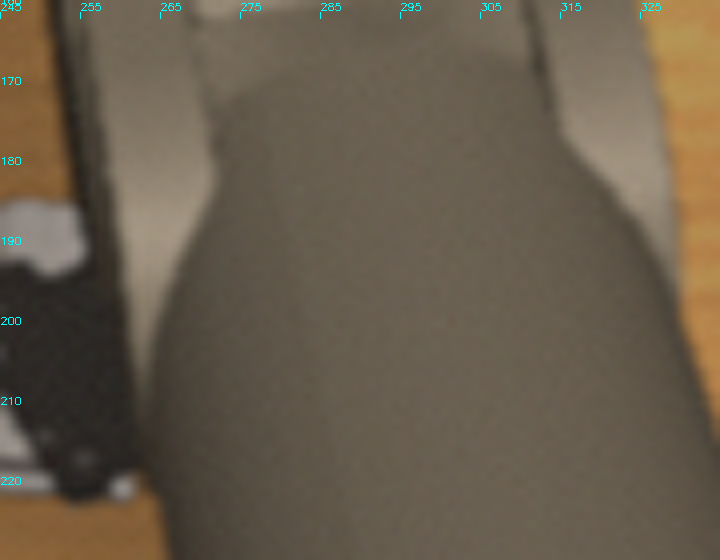

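Run:
```python
from h import *
a=snap("scene")
for c in [(234.4,162.6),(235,163)]: print(onz(a,c,163.7))
print(proj(a,[[558.4,-33.3,163.7],[556.4,-33.9,163.7],[556.4,-33.9,127.7]]))
```

```text
[556.45100203 -30.82520615 163.7       ]
[557.85543872 -29.41850222 163.7       ]
[[233.48972807 163.33054918]
 [233.18878749 162.7050008 ]
 [234.094221   170.47596115]]
```

Run:
```python
from h import *
a=snap("scene")
crop(a,222,150,30,34,"e3",20)
print(onz(a,(232.3,176.8),127.7),onz(a,(242.2,171.7),127.7))
print(proj(a,[[578.2,-39.9,127.7],[562.4,-12.1,127.7],[578.2,-39.9,163.7],[562.4,-12.1,163.7]]))
```

```text
[575.34054155 -40.15335693 127.7       ] [562.766533   -13.15242502 127.7       ]
[[232.48661067 177.71933964]
 [242.58706332 171.54237186]
 [231.5110554  170.10618448]
 [241.9789747  163.79203568]]
```

View pics/e3.png

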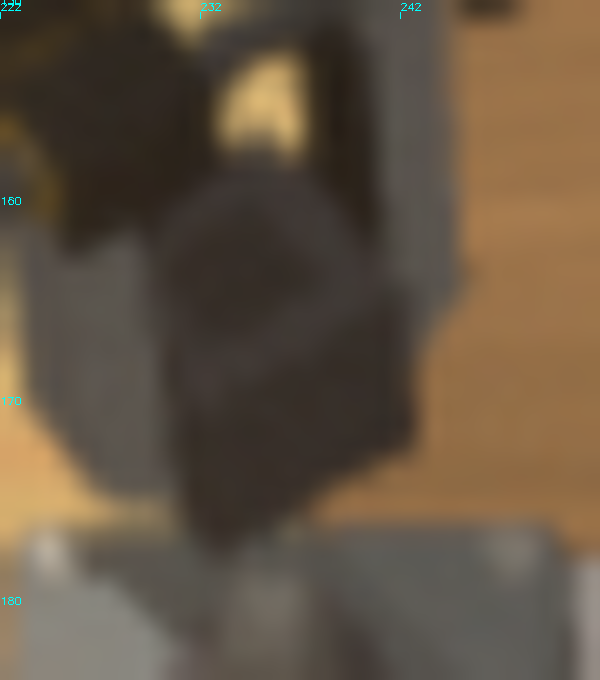

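Request:
{"fn": "drive_tool", "kwargs": {"increments": [{"translation": [-2.4, 20, 0.6], "angular": [0.005, 0, 0.004]}, {"translation": [-2.4, 36, 0.6], "angular": [0.005, 0, 0.004]}, {"translation": [-2.4, 38, 0.6], "angular": [0.005, 0, 0.004]}, {"translation": [-2.4, 38, 0.6], "angular": [0.005, 0, 0.004]}, {"translation": [-2.4, 38, 0.6], "angular": [0.005, 0, 0.004]}]}}

```text
t: 5.13
ee_pos: [559.9, -32.6, 100.0]
eef_rot: [-0.507, 1.931, -1.932]
wrist_force: [-0.0, -0.3, -1.6]
finger_gap: 0.335
```

Run:
```python
from h import *
plan((559.3,-32.8,95),-60.2)
```

```text
t 5.13 p [559.9 -32.6 100. ] toolz -60.48 ydir [ 0.001  0.    -1.   ] F [-0.  -0.3 -1.6] T [ 0.   -0.07 -0.01] gap 0.335 j7 -1.19
 trans [ 0.6  5.  -0.2]
 ang [-0.001 -0.005 -0.001] world deg -60.20000000000001
```

Request:
{"fn": "drive_tool", "kwargs": {"increments": [{"translation": [0.6, 1, 0], "angular": [0, 0, 0]}, {"translation": [0.6, 2, 0], "angular": [0, 0, 0]}, {"translation": [0.6, 3, 0], "angular": [0, 0, 0]}, {"translation": [0.6, 3, 0], "angular": [0, 0, 0]}]}}

```text
t: 5.47
ee_pos: [559.5, -32.9, 97.2]
eef_rot: [-0.507, 1.931, -1.932]
wrist_force: [0.1, -0.4, -3.0]
finger_gap: 0.338
```

Request:
{"fn": "drive_tool", "kwargs": {"increments": [{"translation": [0, 0.5, 0], "angular": [0, 0, 0]}, {"translation": [0, 1, 0], "angular": [0, 0, 0]}, {"translation": [0, 1, 0], "angular": [0, 0, 0]}]}}

```text
t: 5.72
ee_pos: [559.5, -32.9, 96.2]
eef_rot: [-0.507, 1.931, -1.932]
wrist_force: [0.8, -0.5, -2.2]
finger_gap: 0.339
```

Request:
{"fn": "drive_tool", "kwargs": {"increments": [{"translation": [0, 0.5, 0], "angular": [0, 0, 0]}, {"translation": [0, 1, 0], "angular": [0, 0, 0]}, {"translation": [0, 1, 0], "angular": [0, 0, 0]}]}}

```text
t: 5.97
ee_pos: [559.6, -32.9, 95.2]
eef_rot: [-0.507, 1.931, -1.932]
wrist_force: [0.5, -0.9, -1.2]
finger_gap: 0.336
```

Request:
{"fn": "drive_tool", "kwargs": {"increments": [{"translation": [0, 0.5, 0], "angular": [0, 0, 0]}, {"translation": [0, 1, 0], "angular": [0, 0, 0]}, {"translation": [0, 1, 0], "angular": [0, 0, 0]}]}}

```text
t: 6.22
ee_pos: [559.7, -33.1, 94.2]
eef_rot: [-0.507, 1.931, -1.932]
wrist_force: [1.5, -0.8, 0.1]
finger_gap: 0.339
```

Request:
{"fn": "drive_tool", "kwargs": {"increments": [{"translation": [0, 0.5, 0], "angular": [0, 0, 0]}, {"translation": [0, 1, 0], "angular": [0, 0, 0]}, {"translation": [0, 1, 0], "angular": [0, 0, 0]}]}}

```text
t: 6.47
ee_pos: [560.0, -33.2, 93.4]
eef_rot: [-0.506, 1.93, -1.932]
wrist_force: [1.4, -1.7, 1.9]
finger_gap: 0.341
```

Request:
{"fn": "drive_tool", "kwargs": {"increments": [{"translation": [0, 0.6, 0], "angular": [0, 0.05, 0]}, {"translation": [0, 0.6, 0], "angular": [0, 0.1, 0]}, {"translation": [0, 0.6, 0], "angular": [0, 0.15, 0]}, {"translation": [0, 0.6, 0], "angular": [0, 0.15, 0]}]}}

```text
t: 6.8
ee_pos: [560.5, -33.5, 93.0]
eef_rot: [-0.367, 2.021, -2.024]
wrist_force: [2.0, -3.1, 2.9]
finger_gap: 0.336
```

Request:
{"fn": "drive_tool", "kwargs": {"increments": [{"translation": [0, 0.6, 0], "angular": [0, 0.05, 0]}, {"translation": [0, 0.6, 0], "angular": [0, 0.1, 0]}, {"translation": [0, 0.6, 0], "angular": [0, 0.15, 0]}, {"translation": [0, 0.6, 0], "angular": [0, 0.15, 0]}]}}

```text
t: 7.13
ee_pos: [560.6, -33.8, 92.6]
eef_rot: [-0.219, 2.107, -2.11]
wrist_force: [0.4, -3.1, 4.6]
finger_gap: 0.338
```

Run:
```python
from h import *
plan()
```

```text
t 7.13 p [560.6 -33.8  92.6] toolz -77.90 ydir [ 0.004 -0.001 -1.   ] F [ 0.4 -3.1  4.6] T [-0.98 -0.24  0.03] gap 0.338 j7 -1.46
```

Request:
{"fn": "drive_tool", "kwargs": {"increments": [{"translation": [0, 0.3, 0.7], "angular": [0, 0.04, 0]}, {"translation": [0, 0.3, 0.7], "angular": [0, 0.08, 0]}, {"translation": [0, 0.3, 0.7], "angular": [0, 0.12, 0]}, {"translation": [0, 0.3, 0.7], "angular": [0, 0.12, 0]}]}}

```text
t: 7.47
ee_pos: [560.7, -34.3, 92.4]
eef_rot: [-0.096, 2.171, -2.174]
wrist_force: [-1.2, -1.2, 3.7]
finger_gap: 0.335
```

Run:
```python
from h import *
plan()
```

```text
t 7.47 p [560.7 -34.3  92.4] toolz -84.73 ydir [ 0.004 -0.001 -1.   ] F [-1.2 -1.2  3.7] T [-0.3   0.06  0.01] gap 0.335 j7 -1.57
```

Request:
{"fn": "drive_tool", "kwargs": {"increments": [{"translation": [0, 0.6, 0.2], "angular": [0, 0.04, 0]}, {"translation": [0, 0.6, 0.2], "angular": [0, 0.08, 0]}, {"translation": [0, 0.6, 0.2], "angular": [0, 0.12, 0]}, {"translation": [0, 0.6, 0.2], "angular": [0, 0.12, 0]}]}}

```text
t: 7.8
ee_pos: [560.7, -34.4, 91.9]
eef_rot: [-0.034, -2.209, 2.211]
wrist_force: [-0.4, -2.0, 5.5]
finger_gap: 0.335
```

Request:
{"fn": "drive_tool", "kwargs": {"increments": [{"translation": [0, 0.6, 0], "angular": [0, 0.04, 0]}, {"translation": [0, 0.6, 0], "angular": [0, 0.08, 0]}, {"translation": [0, 0.6, 0], "angular": [0, 0.12, 0]}, {"translation": [0, 0.6, 0], "angular": [0, 0.12, 0]}]}}

```text
t: 8.13
ee_pos: [560.7, -34.4, 91.3]
eef_rot: [-0.161, -2.147, 2.148]
wrist_force: [-0.4, -1.0, 1.7]
finger_gap: 0.341
```

Run:
```python
from h import *
plan()
```

```text
t 8.13 p [560.7 -34.4  91.3] toolz -98.34 ydir [ 0.004 -0.001 -1.   ] F [-0.4 -1.   1.7] T [-0.46 -0.21 -0.04] gap 0.341 j7 -1.78
```

Request:
{"fn": "drive_tool", "kwargs": {"increments": [{"translation": [0, 0.6, 0], "angular": [0, 0.03, 0]}, {"translation": [0, 1.0, 0], "angular": [0, 0.06, 0]}, {"translation": [0, 1.0, 0], "angular": [0, 0.06, 0]}, {"translation": [0, 1.0, 0], "angular": [0, 0.06, 0]}]}}

```text
t: 8.47
ee_pos: [560.5, -34.5, 90.0]
eef_rot: [-0.218, -2.116, 2.117]
wrist_force: [0.9, -2.7, -1.9]
finger_gap: 0.336
```

Run:
```python
from h import *
plan()
```

```text
t 8.47 p [560.5 -34.5  90. ] toolz -101.59 ydir [ 0.003 -0.001 -1.   ] F [ 0.9 -2.7 -1.9] T [-0.65 -0.33  0.02] gap 0.336 j7 -1.83
```

Request:
{"fn": "drive_tool", "kwargs": {"increments": [{"translation": [0, 1, 0], "angular": [0, 0.03, 0]}, {"translation": [0, 2, 0.2], "angular": [0, 0.04, 0]}, {"translation": [0, 3, 0.4], "angular": [0, 0.04, 0]}, {"translation": [0, 3, 0.4], "angular": [0, 0.04, 0]}]}}

```text
t: 8.8
ee_pos: [560.4, -34.7, 86.8]
eef_rot: [-0.258, -2.094, 2.095]
wrist_force: [2.9, -2.0, -2.2]
finger_gap: 0.339
```

Run:
```python
from h import *
plan()
```

```text
t 8.80 p [560.4 -34.7  86.8] toolz -103.83 ydir [ 0.003 -0.001 -1.   ] F [ 2.9 -2.  -2.2] T [-0.3  -0.49  0.  ] gap 0.339 j7 -1.87
```

Request:
{"fn": "drive_tool", "kwargs": {"increments": [{"translation": [-0.4, 2, 0.2], "angular": [0, 0.01, 0]}, {"translation": [-0.4, 4, 0.2], "angular": [0, 0.02, 0]}, {"translation": [-0.4, 6, 0.2], "angular": [0, 0.02, 0]}, {"translation": [-0.4, 8, 0.2], "angular": [0, 0.02, 0]}, {"translation": [-0.4, 10, 0.2], "angular": [0, 0.02, 0]}, {"translation": [-0.4, 10, 0.2], "angular": [0, 0.02, 0]}]}}

```text
t: 9.3
ee_pos: [560.5, -34.9, 76.3]
eef_rot: [-0.276, -2.083, 2.084]
wrist_force: [0.9, 1.1, -2.8]
finger_gap: 0.34
```

Run:
```python
from h import *
plan()
```

```text
t 9.30 p [560.5 -34.9  76.3] toolz -104.97 ydir [ 0.003 -0.001 -1.   ] F [ 0.9  1.1 -2.8] T [ 0.16 -0.08 -0.05] gap 0.340 j7 -1.88
```

Request:
{"fn": "drive_tool", "kwargs": {"increments": [{"translation": [0, 1, 0], "angular": [0, 0, 0]}, {"translation": [0, 2, 0], "angular": [0, 0, 0]}, {"translation": [0, 3, 0], "angular": [0, 0, 0]}, {"translation": [0, 3, 0], "angular": [0, 0, 0]}]}}

```text
t: 9.63
ee_pos: [560.5, -34.9, 73.1]
eef_rot: [-0.276, -2.083, 2.084]
wrist_force: [0.4, -0.4, -2.8]
finger_gap: 0.34
```

Request:
{"fn": "drive_tool", "kwargs": {"increments": [{"translation": [0, 0.5, 0], "angular": [0, 0, 0]}, {"translation": [0, 1, 0], "angular": [0, 0, 0]}, {"translation": [0, 1.2, 0], "angular": [0, 0, 0]}, {"translation": [0, 1.2, 0], "angular": [0, 0, 0]}]}}

```text
t: 9.97
ee_pos: [560.6, -34.9, 72.2]
eef_rot: [-0.277, -2.083, 2.084]
wrist_force: [-0.6, -0.3, 4.1]
finger_gap: 0.337
```

Request:
{"fn": "drive_tool", "kwargs": {"increments": [{"translation": [0, 0.3, 0], "angular": [0, 0, 0]}, {"translation": [0, 0.3, 0], "angular": [0, 0, 0]}, {"translation": [0, 0.3, 0], "angular": [0, 0, 0]}]}}

```text
t: 10.22
ee_pos: [560.6, -34.9, 72.2]
eef_rot: [-0.277, -2.083, 2.084]
wrist_force: [-2.5, -0.6, 5.3]
finger_gap: 0.338
```

Request:
{"fn": "drive_tool", "kwargs": {"increments": [{"translation": [0, 0, 0], "angular": [0, 0, 0]}, {"translation": [0, 0, 0], "angular": [0, 0, 0]}, {"translation": [0, 0, 0], "angular": [0, 0, 0]}, {"translation": [0, 0, 0], "angular": [0, 0, 0]}, {"translation": [0, 0, 0], "angular": [0, 0, 0]}], "jaw": 90}}

```text
t: 10.63
ee_pos: [560.6, -34.9, 72.1]
eef_rot: [-0.277, -2.083, 2.084]
wrist_force: [0.7, -0.1, -0.9]
finger_gap: 0.638
```

Request:
{"fn": "drive_tool", "kwargs": {"increments": [{"translation": [0, -25, 0], "angular": [0, 0, 0]}, {"translation": [0, -55, 0], "angular": [0, 0, 0]}, {"translation": [0, -70, 0], "angular": [0, 0, 0]}, {"translation": [0, -70, 0], "angular": [0, 0, 0]}, {"translation": [0, -70, 0], "angular": [0, 0, 0]}]}}

```text
t: 11.05
ee_pos: [560.8, -34.8, 142.7]
eef_rot: [-0.278, -2.084, 2.084]
wrist_force: [-1.3, 0.2, -0.2]
finger_gap: 0.645
```

Run:
```python
from h import *
plan((496.5,-18,88),-105)
a=snap("scene","f0");b=snap("top")
crop(a,200,110,90,90,"f1",8);crop(b,245,160,90,70,"f2",8)
```

```text
t 11.05 p [560.8 -34.8 142.7] toolz -104.97 ydir [ 0.004 -0.001 -1.   ] F [-1.3  0.2 -0.2] T [-0.01  0.01  0.  ] gap 0.645 j7 -1.88
 trans [66.7 54.4  0.4]
 ang [ 0.001  0.001 -0.004] world deg -105.00000000000001
```

View pics/f1.png

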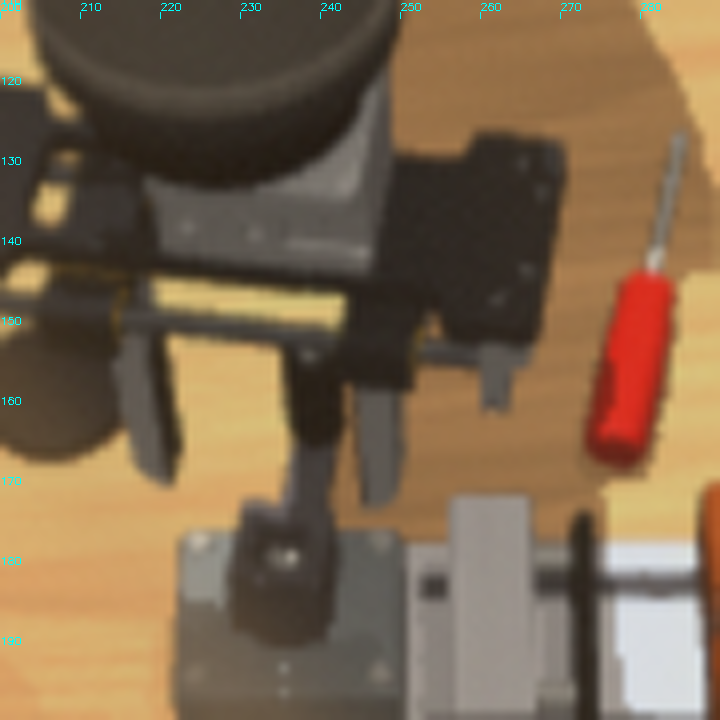

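View pics/f2.png

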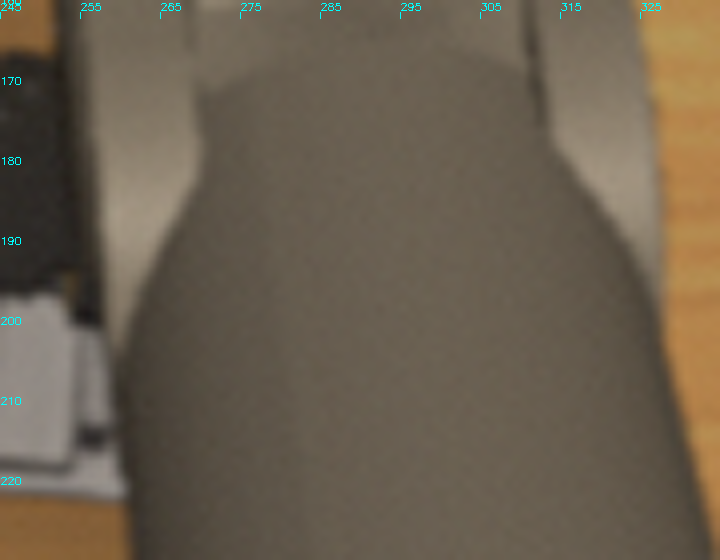

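Run:
```python
from h import *
a=snap("scene")
print(proj(a,[[496.5,-18,121],[496.5,-18,75],[559.5,-34.6,99]]), onz(a,(239,154.2),121), onz(a,(235.5,180),89))
```

```text
[[238.23680483 152.94167458]
 [239.10103515 162.4960232 ]
 [234.61165366 177.29944073]] [500.9477894  -16.31190926 121.        ] [562.08718701 -33.02981026  89.        ]
```

Request:
{"fn": "drive_tool", "kwargs": {"increments": [{"translation": [30, 0, -0.5], "angular": [0, 0, 0]}, {"translation": [66, 0, -0.5], "angular": [0, 0, 0]}, {"translation": [66, 0, -0.5], "angular": [0, 0, 0]}, {"translation": [66, 0, -0.5], "angular": [0, 0, 0]}, {"translation": [66, 30, -0.5], "angular": [0, 0, 0]}, {"translation": [66, 56, -0.5], "angular": [0, 0, 0]}, {"translation": [66, 56, -0.5], "angular": [0, 0, 0]}, {"translation": [66, 56, -0.5], "angular": [0, 0, 0]}]}}

```text
t: 11.87
ee_pos: [495.7, -17.6, 84.0]
eef_rot: [-0.272, -2.08, 2.083]
wrist_force: [0.4, 0.5, 1.3]
finger_gap: 0.647
```

Run:
```python
from h import *
plan((497.5,-17.3,86),-105)
a=snap("scene");crop(a,200,110,90,90,"g1",8)
```

```text
t 11.87 p [495.7 -17.6  84. ] toolz -104.98 ydir [-0.002 -0.001 -1.   ] F [0.4 0.5 1.3] T [ 0.12  0.06 -0.05] gap 0.647 j7 -1.93
 trans [-1.6 -2.  -0.8]
 ang [-0.002  0.     0.002] world deg -105.00000000000001
```

View pics/g1.png

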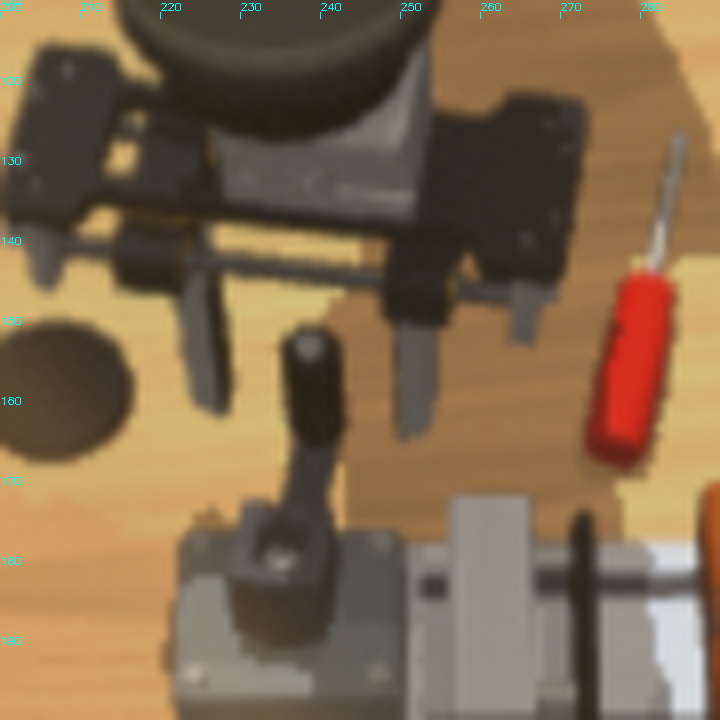

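Request:
{"fn": "drive_tool", "kwargs": {"increments": [{"translation": [-0.8, -2, 0], "angular": [0, 0, 0]}, {"translation": [-0.8, -2, 0], "angular": [0, 0, 0]}, {"translation": [-0.8, -2, 0], "angular": [0, 0, 0]}, {"translation": [-0.8, -2, 0], "angular": [0, 0, 0]}, {"translation": [-0.8, -2, 0], "angular": [0, 0, 0]}, {"translation": [-0.8, -2, 0], "angular": [0, 0, 0]}, {"translation": [-0.8, -2, 0], "angular": [0, 0, 0]}, {"translation": [-0.8, -2, 0], "angular": [0, 0, 0]}, {"translation": [-0.8, -2, 0], "angular": [0, 0, 0]}], "jaw": 255, "force": 25}}

```text
t: 12.67
ee_pos: [497.4, -17.7, 87.2]
eef_rot: [-0.274, -2.081, 2.083]
wrist_force: [-0.8, -0.4, 1.3]
finger_gap: 0.23
```

```bash
cat >> h.py <<'E'
def circ(c,r,a0,a1,n):
    """rows in tool axes to move TCP on circle about c from angle a0 to a1 (deg), n rows"""
    o=get_obs();M=Rn.from_rotvec(o["eef_rot"]).as_matrix();p=o["ee_pos"]
    for a in np.linspace(a0,a1,n+1)[1:]:
        q=np.array([c[0]+r*np.cos(np.radians(a)),c[1]+r*np.sin(np.radians(a)),p[2]])
        print("%.0f"%a,(M.T@(q-p)).round(1))
E
python3 - <<'E'
from h import *
M,p=plan(None,-105)
c=np.array([559.5,-34.6]); d=p[:2]-c; print(np.hypot(*d),np.degrees(np.arctan2(d[1],d[0])))
E
```

```text
t 12.67 p [497.4 -17.7  87.2] toolz -104.98 ydir [ 0.    -0.001 -1.   ] F [-0.8 -0.4  1.3] T [ 0.04  0.14 -0.01] gap 0.230 j7 -1.93
 ang [-0.001  0.    -0.001] world deg -105.00000000000001
64.39699159082245 164.81556994173025
```

Request:
{"fn": "drive_tool", "kwargs": {"increments": [{"translation": [-1, 0, -11.3], "angular": [0, 0, 0]}, {"translation": [-3.9, 0, -22.2], "angular": [0, 0, 0]}, {"translation": [-8.7, 0, -32.5], "angular": [0, 0, 0]}, {"translation": [-15.2, 0, -41.8], "angular": [0, 0, 0]}, {"translation": [-23.2, 0, -49.8], "angular": [0, 0, 0]}, {"translation": [-32.5, 0, -56.3], "angular": [0, 0, 0]}, {"translation": [-42.8, 0, -61.1], "angular": [0, 0, 0]}, {"translation": [-53.7, 0, -64], "angular": [0, 0, 0]}, {"translation": [-65, 0, -65], "angular": [0, 0, 0]}, {"translation": [-65, 0, -65], "angular": [0, 0, 0]}, {"translation": [-65, 0, -65], "angular": [0, 0, 0]}]}}

```text
t: 13.58
ee_pos: [577.6, 28.3, 86.9]
eef_rot: [-0.273, -2.08, 2.084]
wrist_force: [-1.8, -5.5, 5.1]
finger_gap: 0.229
```

Run:
```python
from h import *
M,p=plan(None,-105)
c=np.array([559.5,-34.6]); d=p[:2]-c; print(np.hypot(*d),np.degrees(np.arctan2(d[1],d[0])))
a=snap("scene");crop(a,200,110,130,100,"g2",6)
circ(c,65,75,-105,18)
```

```text
t 13.58 p [577.6  28.3  86.9] toolz -104.97 ydir [-0.    -0.002 -1.   ] F [-1.8 -5.5  5.1] T [-1.71  0.56  0.03] gap 0.229 j7 -2.00
 ang [-0.002  0.    -0.   ] world deg -105.00000000000001
65.50634223802783 73.92172978403045
65 [-10.2   0.    1.5]
55 [-21.1   0.    4.4]
45 [-31.4   0.    9.2]
35 [-40.7   0.   15.7]
25 [-48.7   0.1  23.7]
15 [-55.2   0.1  33. ]
5 [-60.    0.1  43.3]
-5 [-62.9   0.1  54.2]
-15 [-63.9   0.1  65.5]
-25 [-62.9   0.2  76.8]
-35 [-59.9   0.2  87.7]
-45 [-55.1   0.2  98. ]
-55 [-48.6   0.2 107.3]
-65 [-40.6   0.2 115.3]
-75 [-31.3   0.2 121.8]
-85 [-21.1   0.2 126.6]
-95 [-10.1   0.2 129.5]
-105 [  1.2   0.2 130.5]
```

View pics/g2.png

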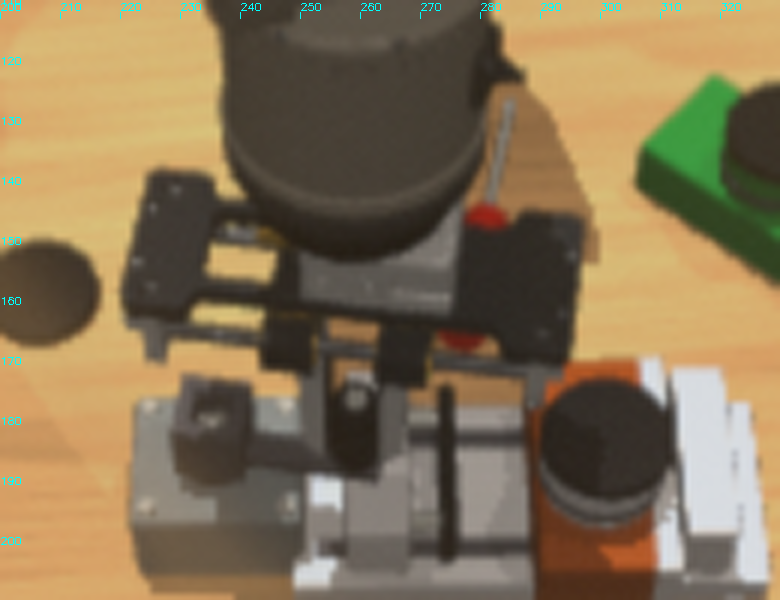

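Request:
{"fn": "drive_tool", "kwargs": {"increments": [{"translation": [-10.2, 0, 1.9], "angular": [0, 0, 0]}, {"translation": [-21, 0, 4.8], "angular": [0, 0, 0]}, {"translation": [-31.3, 0, 9.6], "angular": [0, 0, 0]}, {"translation": [-40.6, 0, 16], "angular": [0, 0, 0]}, {"translation": [-48.6, 0, 24], "angular": [0, 0, 0]}, {"translation": [-55, 0, 33.3], "angular": [0, 0, 0]}, {"translation": [-59.8, 0, 43.6], "angular": [0, 0, 0]}, {"translation": [-62.7, 0, 54.5], "angular": [0, 0, 0]}, {"translation": [-63.7, 0, 65.8], "angular": [0, 0, 0]}, {"translation": [-62.7, 0, 77], "angular": [0, 0, 0]}, {"translation": [-59.7, 0, 87.9], "angular": [0, 0, 0]}, {"translation": [-55, 0, 98.1], "angular": [0, 0, 0]}, {"translation": [-48.5, 0, 107.4], "angular": [0, 0, 0]}, {"translation": [-40.5, 0, 115.4], "angular": [0, 0, 0]}, {"translation": [-31.2, 0, 121.9], "angular": [0, 0, 0]}, {"translation": [-21, 0, 126.7], "angular": [0, 0, 0]}, {"translation": [-10.1, 0, 129.6], "angular": [0, 0, 0]}, {"translation": [1.2, 0, 130.6], "angular": [0, 0, 0]}, {"translation": [1.2, 0, 130.6], "angular": [0, 0, 0]}]}}

```text
t: 15.22
ee_pos: [542.4, -97.1, 87.5]
eef_rot: [-0.274, -2.08, 2.085]
wrist_force: [0.9, -6.0, 3.6]
finger_gap: 0.229
```

Run:
```python
from h import *
M,p=plan(None,-105)
c=np.array([559.5,-34.8]); d=p[:2]-c; print(np.hypot(*d),np.degrees(np.arctan2(d[1],d[0])))
a=snap("scene");crop(a,200,110,130,100,"g3",6)
circ(c,65,-105,-285,18)
```

```text
t 15.22 p [542.4 -97.1  87.5] toolz -104.96 ydir [ 0.    -0.002 -1.   ] F [ 0.9 -6.   3.6] T [-1.15 -0.06 -0.01] gap 0.229 j7 -1.77
 ang [-0.002  0.001 -0.001] world deg -105.00000000000001
64.62053229568563 -105.30558556483425
-115 [11.6 -0.  -0.6]
-125 [22.6 -0.  -3.5]
-135 [32.8 -0.  -8.3]
-145 [ 42.1  -0.1 -14.9]
-155 [ 50.1  -0.1 -22.9]
-165 [ 56.6  -0.1 -32.2]
-175 [ 61.4  -0.1 -42.4]
-185 [ 64.3  -0.2 -53.4]
-195 [ 65.3  -0.2 -64.7]
-205 [ 64.3  -0.2 -76. ]
-215 [ 61.3  -0.2 -86.9]
-225 [ 56.5  -0.3 -97.2]
-235 [  50.    -0.3 -106.4]
-245 [  42.    -0.3 -114.4]
-255 [  32.7   -0.3 -120.9]
-265 [  22.5   -0.3 -125.7]
-275 [  11.5   -0.3 -128.6]
-285 [   0.2   -0.3 -129.6]
```

View pics/g3.png

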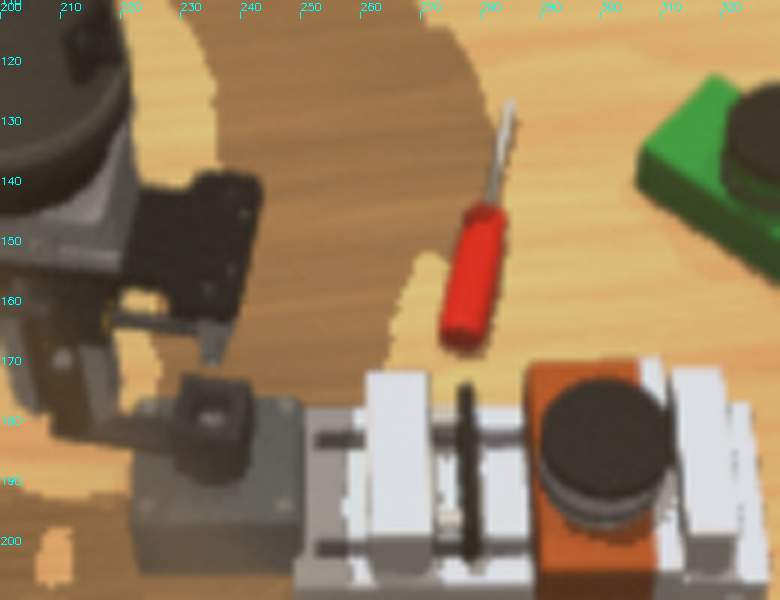

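```bash
cat >> h.py <<'E'
U=np.array([np.cos(np.radians(83.9)),np.sin(np.radians(83.9))]); C0=np.array([559,-34.3])
def cy(X): return float((np.array(X)[:2]-C0)@U)
E
python3 - <<'E'
from h import *
a=snap("scene");crop(a,255,165,70,55,"g4",11)
E
```

```text
(no output)
```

View pics/g4.png

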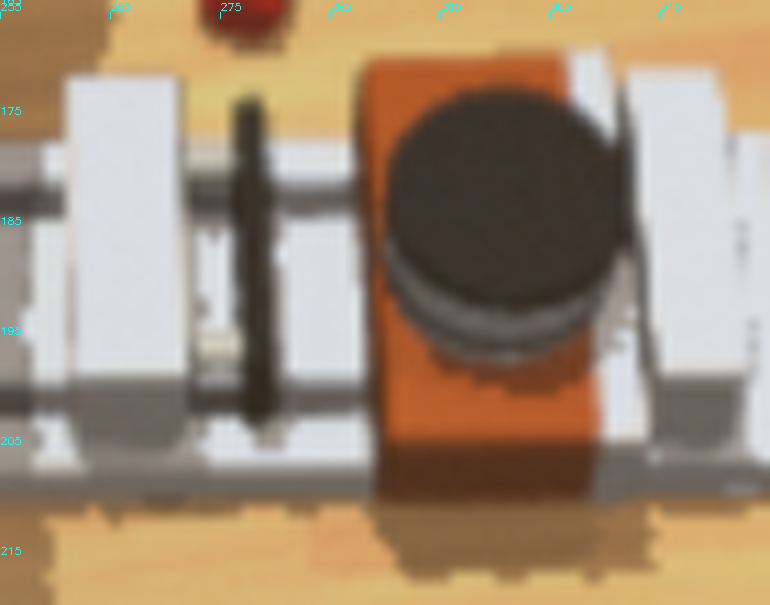

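Run:
```python
from h import *
a=snap("scene")
o=lambda p:[(p[0]+.5)/11-.5+255,(p[1]+.5)/11-.5+165]
for n,z,P in [("jaw",60,[(182,78),(192,370)]),("pad",55,[(267,100),(277,390)]),("camback",58,[(368,60),(387,440)]),("camfront",58,[(566,55),(600,440)]),("fixed",60,[(625,70),(650,375)])]:
    print(n,[round(cy(onz(a,o(p),z)),1) for p in P])
```

```text
jaw [100.2, 100.1]
pad [122.3, 121.3]
camback [148.8, 147.5]
camfront [200.5, 199.9]
fixed [215.1, 213.5]
```

Request:
{"fn": "drive_tool", "kwargs": {"increments": [{"translation": [11.4, 0, 0.2], "angular": [0, 0, 0]}, {"translation": [22.4, 0, -2.9], "angular": [0, 0, 0]}, {"translation": [32.7, 0, -7.8], "angular": [0, 0, 0]}, {"translation": [42, 0, -14.3], "angular": [0, 0, 0]}, {"translation": [50, 0, -22.3], "angular": [0, 0, 0]}, {"translation": [56.4, 0, -31.6], "angular": [0, 0, 0]}, {"translation": [61.2, 0, -41.9], "angular": [0, 0, 0]}, {"translation": [64.1, 0, -52.8], "angular": [0, 0, 0]}, {"translation": [65.1, 0, -64.1], "angular": [0, 0, 0]}, {"translation": [64.1, 0, -75.4], "angular": [0, 0, 0]}, {"translation": [61.1, 0, -86.3], "angular": [0, 0, 0]}, {"translation": [56.3, 0, -96.6], "angular": [0, 0, 0]}, {"translation": [49.8, 0, -105.8], "angular": [0, 0, 0]}, {"translation": [41.8, 0, -113.8], "angular": [0, 0, 0]}, {"translation": [32.6, 0, -120.3], "angular": [0, 0, 0]}, {"translation": [22.3, 0, -125.1], "angular": [0, 0, 0]}, {"translation": [11.4, 0, -128], "angular": [0, 0, 0]}, {"translation": [0.1, 0, -129], "angular": [0, 0, 0]}, {"translation": [0.1, 0, -129], "angular": [0, 0, 0]}]}}

```text
t: 16.95
ee_pos: [577.2, 28.3, 86.8]
eef_rot: [-0.271, -2.08, 2.084]
wrist_force: [-2.1, -0.2, 7.4]
finger_gap: 0.23
```

Run:
```python
from h import *
M,p=plan(None,-105)
c=np.array([559.5,-35.4]); d=p[:2]-c; print(np.hypot(*d),np.degrees(np.arctan2(d[1],d[0])))
a=snap("scene");crop(a,200,110,130,100,"g5",6)
circ(c,65,75,-105,18)
```

```text
t 16.95 p [577.2  28.3  86.8] toolz -104.91 ydir [-0.002 -0.002 -1.   ] F [-2.1 -0.2  7.4] T [-0.11  0.41  0.  ] gap 0.230 j7 -2.01
 ang [-0.002  0.002  0.001] world deg -105.00000000000001
66.08002623395993 74.46984016929663
65 [-11.1  -0.    2.1]
55 [-22.  -0.   5.]
45 [-32.3  -0.    9.9]
35 [-41.6   0.   16.4]
25 [-49.6   0.   24.4]
15 [-56.1   0.   33.7]
5 [-60.8   0.   44. ]
-5 [-63.7   0.1  54.9]
-15 [-64.7   0.1  66.2]
-25 [-63.7   0.1  77.5]
-35 [-60.8   0.1  88.4]
-45 [-56.    0.2  98.7]
-55 [-49.4   0.2 108. ]
-65 [-41.4   0.2 116. ]
-75 [-32.1   0.2 122.4]
-85 [-21.9   0.3 127.2]
-95 [-10.9   0.3 130.1]
-105 [  0.4   0.3 131.1]
```

View pics/g5.png

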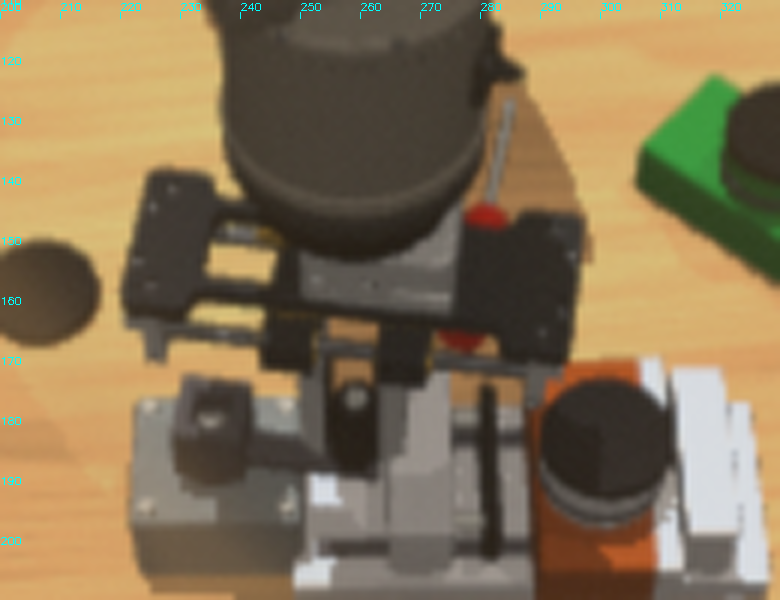

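Request:
{"fn": "drive_tool", "kwargs": {"increments": [{"translation": [-11.1, 0, 2.1], "angular": [0, 0, 0]}, {"translation": [-22, 0, 5], "angular": [0, 0, 0]}, {"translation": [-32.3, 0, 9.9], "angular": [0, 0, 0]}, {"translation": [-41.6, 0, 16.4], "angular": [0, 0, 0]}, {"translation": [-49.6, 0, 24.4], "angular": [0, 0, 0]}, {"translation": [-56.1, 0, 33.7], "angular": [0, 0, 0]}, {"translation": [-60.8, 0, 44], "angular": [0, 0, 0]}, {"translation": [-63.7, 0, 54.9], "angular": [0, 0, 0]}, {"translation": [-64.7, 0, 66.2], "angular": [0, 0, 0]}, {"translation": [-63.7, 0, 77.5], "angular": [0, 0, 0]}, {"translation": [-60.8, 0, 88.4], "angular": [0, 0, 0]}, {"translation": [-56, 0, 98.7], "angular": [0, 0, 0]}, {"translation": [-49.4, 0, 108], "angular": [0, 0, 0]}, {"translation": [-41.4, 0, 116], "angular": [0, 0, 0]}, {"translation": [-32.1, 0, 122.4], "angular": [0, 0, 0]}, {"translation": [-21.9, 0, 127.2], "angular": [0, 0, 0]}, {"translation": [-10.9, 0, 130.1], "angular": [0, 0, 0]}, {"translation": [0.4, 0, 131.1], "angular": [0, 0, 0]}, {"translation": [0.4, 0, 131.1], "angular": [0, 0, 0]}]}}

```text
t: 18.58
ee_pos: [541.8, -97.1, 87.3]
eef_rot: [-0.271, -2.081, 2.084]
wrist_force: [0.9, -2.3, 3.9]
finger_gap: 0.228
```

Run:
```python
from h import *
M,p=plan(None,-105)
c=np.array([559.5,-35.4]); d=p[:2]-c; print(np.hypot(*d),np.degrees(np.arctan2(d[1],d[0])))
a=snap("scene");crop(a,255,165,70,55,"g6",11)
circ(c,65,-105,-285,18)
```

```text
t 18.58 p [541.8 -97.1  87.3] toolz -104.88 ydir [-0.001 -0.001 -1.   ] F [ 0.9 -2.3  3.9] T [-0.18 -0.09  0.05] gap 0.228 j7 -1.78
 ang [-0.002  0.002  0.001] world deg -105.00000000000001
64.17739500881329 -106.03081439119525
-115 [10.9  0.  -0.2]
-125 [21.8  0.  -3.2]
-135 [32.1  0.  -8. ]
-145 [ 41.3   0.  -14.5]
-155 [ 49.3   0.  -22.5]
-165 [ 55.8  -0.  -31.8]
-175 [ 60.6  -0.  -42.1]
-185 [ 63.5  -0.  -53.1]
-195 [ 64.4  -0.1 -64.4]
-205 [ 63.4  -0.1 -75.6]
-215 [ 60.5  -0.1 -86.6]
-225 [ 55.7  -0.1 -96.8]
-235 [  49.1   -0.2 -106.1]
-245 [  41.1   -0.2 -114.1]
-255 [  31.8   -0.2 -120.6]
-265 [  21.5   -0.2 -125.3]
-275 [  10.6   -0.2 -128.3]
-285 [  -0.7   -0.2 -129.2]
```

View pics/g6.png

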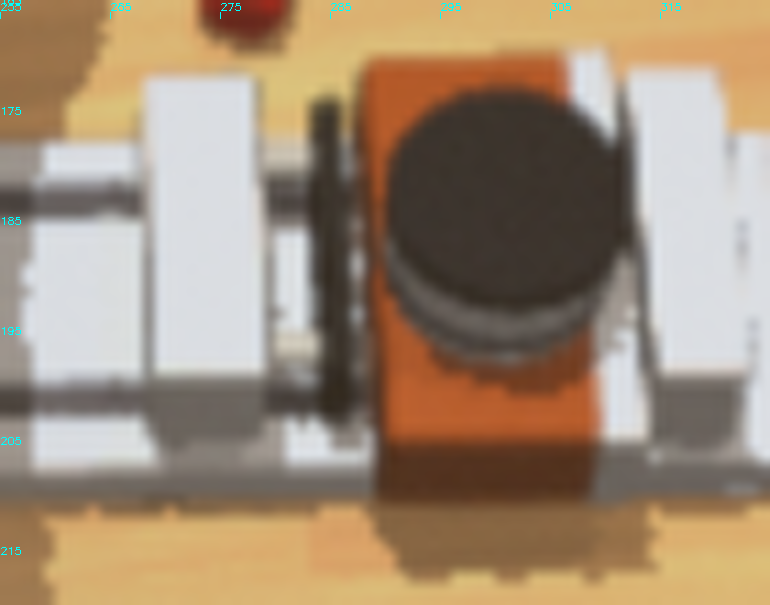

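Request:
{"fn": "drive_tool", "kwargs": {"increments": [{"translation": [10.9, 0, -0.2], "angular": [0, 0, 0]}, {"translation": [21.8, 0, -3.2], "angular": [0, 0, 0]}, {"translation": [32.1, 0, -8], "angular": [0, 0, 0]}, {"translation": [41.3, 0, -14.5], "angular": [0, 0, 0]}, {"translation": [49.3, 0, -22.5], "angular": [0, 0, 0]}, {"translation": [55.8, 0, -31.8], "angular": [0, 0, 0]}, {"translation": [60.6, 0, -42.1], "angular": [0, 0, 0]}, {"translation": [63.5, 0, -53.1], "angular": [0, 0, 0]}, {"translation": [64.4, 0, -64.4], "angular": [0, 0, 0]}, {"translation": [63.4, 0, -75.6], "angular": [0, 0, 0]}, {"translation": [60.5, 0, -86.6], "angular": [0, 0, 0]}, {"translation": [55.7, 0, -96.8], "angular": [0, 0, 0]}, {"translation": [49.1, 0, -106.1], "angular": [0, 0, 0]}, {"translation": [41.1, 0, -114.1], "angular": [0, 0, 0]}, {"translation": [31.8, 0, -120.6], "angular": [0, 0, 0]}, {"translation": [21.5, 0, -125.3], "angular": [0, 0, 0]}, {"translation": [10.6, 0, -128.3], "angular": [0, 0, 0]}, {"translation": [-0.7, 0, -129.2], "angular": [0, 0, 0]}, {"translation": [-0.7, 0, -129.2], "angular": [0, 0, 0]}]}}

```text
t: 20.22
ee_pos: [576.9, 28.3, 86.7]
eef_rot: [-0.268, -2.08, 2.084]
wrist_force: [-1.5, 1.3, 9.2]
finger_gap: 0.233
```

Run:
```python
from h import *
M,p=plan(None,-105)
c=np.array([559.5,-35.4]); d=p[:2]-c; print(np.hypot(*d),np.degrees(np.arctan2(d[1],d[0])))
a=snap("scene");crop(a,255,165,70,55,"g7",11)
circ(c,65,75,-15,9)
```

```text
t 20.22 p [576.9  28.3  86.7] toolz -104.83 ydir [-0.003 -0.001 -1.   ] F [-1.5  1.3  9.2] T [0.26 0.45 0.02] gap 0.233 j7 -2.02
 ang [-0.002  0.003  0.003] world deg -105.00000000000001
66.02997618923935 74.73749709382506
65 [-11.4  -0.    2.1]
55 [-22.3  -0.    5. ]
45 [-32.6  -0.1   9.9]
35 [-41.8  -0.1  16.4]
25 [-49.8  -0.1  24.4]
15 [-56.3  -0.1  33.7]
5 [-61.1  -0.1  44. ]
-5 [-64.  -0.  55.]
-15 [-64.9  -0.   66.2]
```

View pics/g7.png

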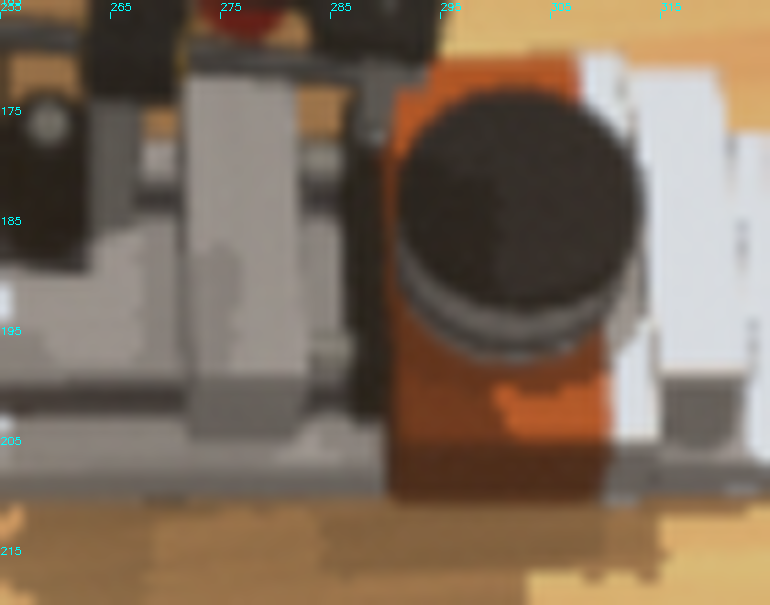

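Run:
```python
from h import *
a=snap("scene")
o=lambda p:[(p[0]+.5)/11-.5+255,(p[1]+.5)/11-.5+165]
for n,z,P in [("jaw",60,[(298,78),(308,370)]),("camback",58,[(383,90),(399,440)]),("camfront brown",58,[(578,55),(611,440)]),("silverfront",58,[(622,55),(655,440)]),("fixed",60,[(627,70),(652,375)])]:
    print(n,[round(cy(onz(a,o(p),z)),1) for p in P])
```

```text
jaw [130.2, 128.8]
camback [152.2, 150.5]
camfront brown [203.7, 202.6]
silverfront [215.1, 213.4]
fixed [215.7, 214.0]
```

Request:
{"fn": "drive_tool", "kwargs": {"increments": [{"translation": [-11.4, 0, 2.1], "angular": [0, 0, 0]}, {"translation": [-22.3, 0, 5], "angular": [0, 0, 0]}, {"translation": [-32.6, 0, 9.9], "angular": [0, 0, 0]}, {"translation": [-41.8, 0, 16.4], "angular": [0, 0, 0]}, {"translation": [-49.8, 0, 24.4], "angular": [0, 0, 0]}, {"translation": [-56.3, 0, 33.7], "angular": [0, 0, 0]}, {"translation": [-58.8, 0, 38.8], "angular": [0, 0, 0]}, {"translation": [-58.8, 0, 38.8], "angular": [0, 0, 0]}, {"translation": [-58.8, 0, 38.8], "angular": [0, 0, 0]}]}}

```text
t: 21.07
ee_pos: [624.3, -22.7, 87.1]
eef_rot: [-0.269, -2.083, 2.084]
wrist_force: [5.7, 2.2, 5.8]
finger_gap: 0.229
```

Run:
```python
from h import *
M,p=plan(None,-105)
c=np.array([559.5,-35.4]); d=p[:2]-c; print(np.hypot(*d),np.degrees(np.arctan2(d[1],d[0])))
a=snap("scene","h0");crop(a,255,165,70,55,"g8",11)
```

```text
t 21.07 p [624.3 -22.7  87.1] toolz -104.78 ydir [-0.001 -0.    -1.   ] F [5.7 2.2 5.8] T [ 0.53 -1.1   0.05] gap 0.229 j7 -1.91
 ang [-0.     0.004  0.001] world deg -105.00000000000001
66.04464337220398 11.109547689595374
```

View pics/g8.png

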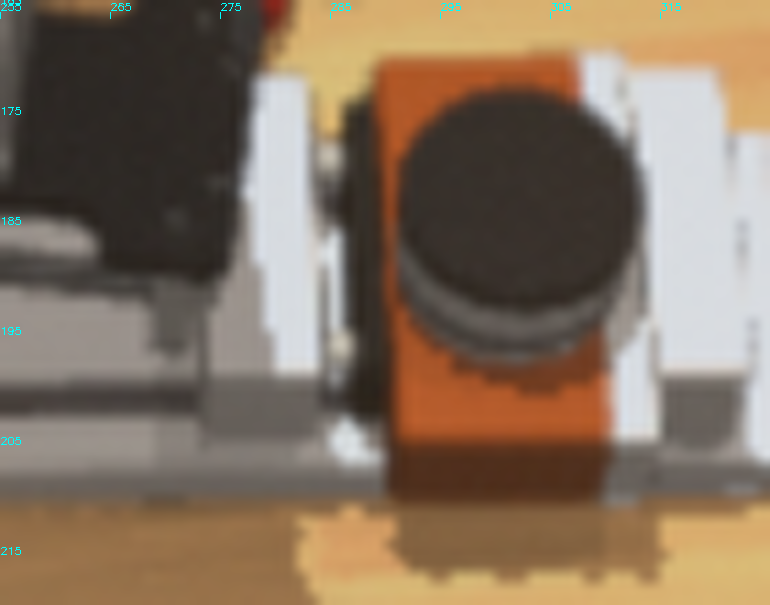

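View pics/h0.png

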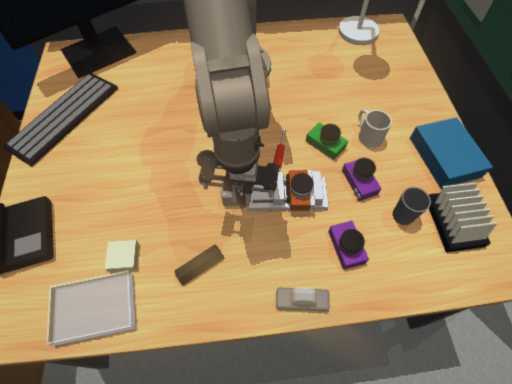

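Run:
```python
from h import *
a=snap("scene")
o=lambda p:[(p[0]+.5)/11-.5+255,(p[1]+.5)/11-.5+165]
for n,z,P in [("jaw",60,[(310,78),(322,370)]),("camback",58,[(380,65),(399,440)]),("fixed",60,[(627,70),(652,375)])]:
    print(n,[round(cy(onz(a,o(p),z)),1) for p in P])
```

```text
jaw [133.3, 132.3]
camback [151.9, 150.5]
fixed [215.7, 214.0]
```

Run:
```python
from h import *
circ(np.array([559.5,-35.4]),65.3,11,-4,3)
```

```text
6 [-1.7  0.   5.8]
1 [-3.4  0.  11.2]
-4 [-4.7  0.  16.7]
```

Request:
{"fn": "drive_tool", "kwargs": {"increments": [{"translation": [-1.6, 0, 5.8], "angular": [0, 0, 0]}, {"translation": [-3.2, 0, 11.2], "angular": [0, 0, 0]}, {"translation": [-4.4, 0, 16], "angular": [0, 0, 0]}, {"translation": [-4.4, 0, 16], "angular": [0, 0, 0]}, {"translation": [-4.4, 0, 16], "angular": [0, 0, 0]}]}}

```text
t: 21.58
ee_pos: [625.4, -37.6, 87.3]
eef_rot: [-0.269, -2.085, 2.084]
wrist_force: [5.0, 1.9, 3.4]
finger_gap: 0.229
```

Request:
{"fn": "drive_tool", "kwargs": {"increments": [{"translation": [0, 0, 0], "angular": [0, 0, 0]}, {"translation": [0, 0, 0], "angular": [0, 0, 0]}, {"translation": [0, 0, 0], "angular": [0, 0, 0]}, {"translation": [0, 0, 0], "angular": [0, 0, 0]}, {"translation": [0, 0, 0], "angular": [0, 0, 0]}], "jaw": 110}}

```text
t: 22.0
ee_pos: [625.0, -37.5, 87.0]
eef_rot: [-0.268, -2.085, 2.083]
wrist_force: [1.0, -0.5, 0.2]
finger_gap: 0.543
```

Request:
{"fn": "drive_tool", "kwargs": {"increments": [{"translation": [0, -20, 0], "angular": [0, 0, 0]}, {"translation": [0, -55, 0], "angular": [0, 0, 0]}, {"translation": [0, -95, 0], "angular": [0, 0, 0]}, {"translation": [0, -130, 0], "angular": [0, 0, 0]}, {"translation": [0, -130, 0], "angular": [0, 0, 0]}, {"translation": [0, -130, 0], "angular": [0, 0, 0]}]}}

```text
t: 22.5
ee_pos: [626.1, -37.7, 219.2]
eef_rot: [-0.272, -2.087, 2.084]
wrist_force: [0.3, 0.3, -1.0]
finger_gap: 0.567
```

Run:
```python
from h import *
plan((530,-330,230))
```

```text
t 22.50 p [626.1 -37.7 219.2] toolz -104.73 ydir [ 0.003  0.001 -1.   ] F [ 0.3  0.3 -1. ] T [0.08 0.04 0.  ] gap 0.567 j7 -1.88
 trans [ 18.6 -11.3 307.1]
```

Clear the view by swinging the arm aside.

Request:
{"fn": "drive_tool", "kwargs": {"increments": [{"translation": [3, 0, 35], "angular": [0, 0, 0]}, {"translation": [6, 0, 75], "angular": [0, 0, 0]}, {"translation": [9, 0, 115], "angular": [0, 0, 0]}, {"translation": [12, 0, 155], "angular": [0, 0, 0]}, {"translation": [15, 0, 195], "angular": [0, 0, 0]}, {"translation": [18, 0, 235], "angular": [0, 0, 0]}, {"translation": [18, 0, 270], "angular": [0, 0, 0]}, {"translation": [18, 0, 300], "angular": [0, 0, 0]}, {"translation": [18, 0, 305], "angular": [0, 0, 0]}, {"translation": [18, 0, 305], "angular": [0, 0, 0]}]}}

```text
t: 23.33
ee_pos: [529.4, -330.2, 217.3]
eef_rot: [-0.274, -2.084, 2.081]
wrist_force: [-0.1, 0.9, 0.2]
finger_gap: 0.568
```

Run:
```python
from h import *
plan()
a=snap("scene","z1");b=snap("top","z2")
crop(a,215,160,120,60,"z3",6);crop(b,175,165,125,65,"z4",6);crop(b,180,165,65,60,"z5",12)
```

```text
t 23.33 p [ 529.4 -330.2  217.3] toolz -104.95 ydir [ 0.001  0.001 -1.   ] F [-0.1  0.9  0.2] T [0.19 0.01 0.02] gap 0.568 j7 -1.34
```

View pics/z3.png

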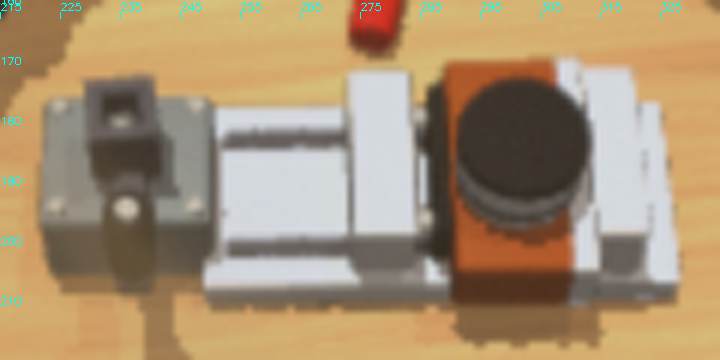

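View pics/z4.png

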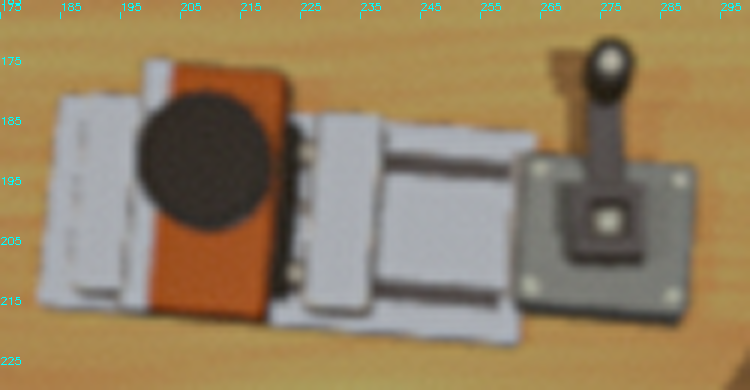

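View pics/z5.png

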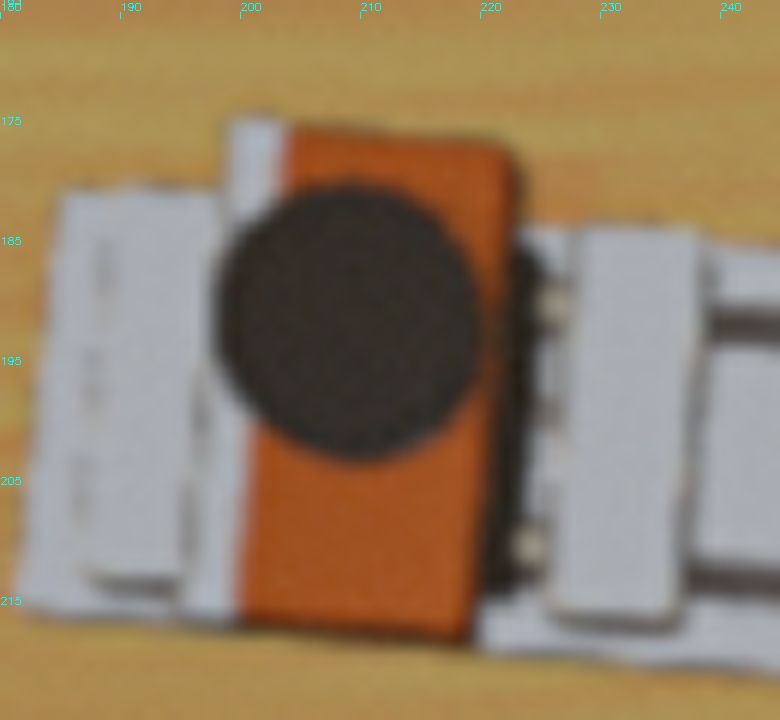

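View pics/z1.png

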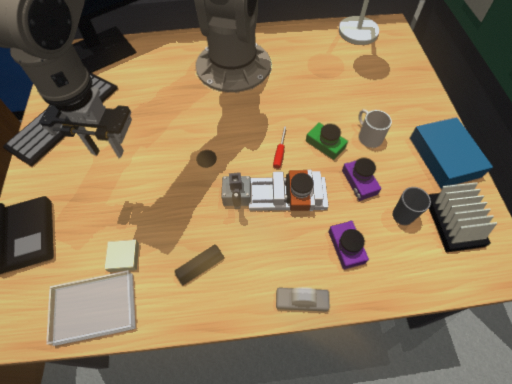

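Run:
```python
from h import *
a=snap("scene");b=snap("top")
oa=lambda p:[(p[0]+.5)/6-.5+215,(p[1]+.5)/6-.5+160]
ob=lambda p:[(p[0]+.5)/12-.5+180,(p[1]+.5)/12-.5+165]
for n,z,P,Q in [("jaw",60,[(411,72),(415,235)],[(574,230),(548,612)]),("camback",58,[(446,66),(452,270)],[(517,150),(472,640)]),("fixed",60,[(585,70),(600,235)],[(222,195),(182,600)]),("padback",54,[(428,90),(432,245)],[(543,260),(522,590)])]:
    print(n,[round(cy(onz(a,oa(p),z)),1) for p in P],[round(cy(onz(b,ob(p),z)),1) for p in Q])
print("camera z58 corner x-check; crank boss", onz(a,oa((120,107)),99), onz(b,ob((0,0)),99)[:0])
b4=lambda p:[(p[0]+.5)/6-.5+175,(p[1]+.5)/6-.5+165]
print(onz(b,b4((605,221)),99),onz(b,b4((611,62)),121),onz(a,oa((126,207)),121))
print(tri(a,oa((121,106)),b,b4((605,220))),tri(a,oa((126,207)),b,b4((611,62))))
```

```text
jaw [134.3, 132.0] [135.7, 133.8]
camback [151.4, 148.0] [150.5, 150.4]
fixed [217.1, 216.0] [216.1, 215.9]
padback [142.5, 140.0] [142.7, 140.6]
camera z58 corner x-check; crank boss [559.86106708 -34.70686137  99.        ] []
[556.46723077 -31.01715356  99.        ] [622.43715115 -35.05847772 121.        ] [623.79331383 -36.16893682 121.        ]
(array([557.34680315, -32.71729817,  95.59236977]), np.float64(3.0664779592325635)) (array([622.79759281, -35.66968605, 119.17326375]), np.float64(1.0435634372452842))
```

```bash
python3 -c "
from h import *
print(ticket.finish_job())"
```

```text
the job is handed in; nothing more can be done
None
```

The crank is on the clamp's shaft, the camera is clamped against the fixed jaw, and the job is handed in at about 23 s. The hand-in gives no verdict.

- **Fitting:** I gripped the crank by its boss and felt for the square by turning it clockwise, about 41° before it dropped on. Contact was light, up to about 8 N. It came to rest at the height of the shoulder.
- **Winding:** I then turned it about 2.5 turns clockwise by the swivelling grip, opened the fingers, and moved the arm well clear.
- **Pad depth:** The two cameras put the moving jaw 15.7 to 16.5 mm behind the camera, so the pad is pushed in about 6 of its 12 mm, or roughly 24 N by the stated spring. I had no reading of the clamping force itself. An earlier check during winding had scattered more (3.6 to 6.4 mm), so I added about 14° before letting go.
- **End state:** The camera lies flat against the fixed jaw and the crank stands upright on the shaft. In the last overview picture the other desk things look unmoved, though I did not measure them.
- **Disagreement:** The two views differed by 3 to 4 mm on the seated crank's boss. Together they put its top at 95.6 mm (99 expected), but the grip's top at 119 mm (121 expected) and the seating height agree with it being home.

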